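# Drive the old bushings out of the amplifier block and box them

### The job

Take the drift and push every old bushing out of the aluminium block with it, going in from the plain side so that they come out on the flange side; do not pull them with the fingers. Leave the drift lying flat on the white mat with the block, put all the bushings into the open parts case, then press the knee of the locked lid stay down to break it and lower the lid until it is fully shut. Leave the handheld radio and the tester alone.

Things in the scene. Friction and masses are not known exactly. Their poses are not given: they have to be found in the camera images.
- block: aluminium block upright on the mat, fixed: 18 mm thick (x), 190 wide (y), 75 high, a dark clamp and foot at each end (feet 22 mm wide, 100 long in x, 14 high; clamps 66 high). Four 17 mm bores along x, 45 mm up, at y = -69, -23, 23, 69 mm. Origin: centre of underside. -x: plain side, nearest the robot, where the drift goes in; +x: flange side, where the bushings come out. Turned up to 0.25 rad
- bushing0: black moulded bushing, 20 g: barrel 16 mm dia x 18 mm, square flange 24 x 24 x 5 mm on one end. Origin: mid-barrel on the axis; +x along the axis to the flange (barrel x -9..+9 mm, flange +9..+14). Starts stuck in bore 0, plain end flush with the block's -x face, flange on the +x face; None if absent. 7 to 14 N on the plain end drives it out; after 18 mm it drops onto the mat. No fingers on it while in the bore
- bushing1: black moulded bushing, 20 g: barrel 16 mm dia x 18 mm, square flange 24 x 24 x 5 mm on one end. Origin: mid-barrel on the axis; +x along the axis to the flange (barrel x -9..+9 mm, flange +9..+14). Starts stuck in bore 1, plain end flush with the block's -x face, flange on the +x face; None if absent. 7 to 14 N on the plain end drives it out; after 18 mm it drops onto the mat. No fingers on it while in the bore
- bushing2: black moulded bushing, 20 g: barrel 16 mm dia x 18 mm, square flange 24 x 24 x 5 mm on one end. Origin: mid-barrel on the axis; +x along the axis to the flange (barrel x -9..+9 mm, flange +9..+14). Starts stuck in bore 2, plain end flush with the block's -x face, flange on the +x face; None if absent. 7 to 14 N on the plain end drives it out; after 18 mm it drops onto the mat. No fingers on it while in the bore
- bushing3: black moulded bushing, 20 g: barrel 16 mm dia x 18 mm, square flange 24 x 24 x 5 mm on one end. Origin: mid-barrel on the axis; +x along the axis to the flange (barrel x -9..+9 mm, flange +9..+14). Starts stuck in bore 3, plain end flush with the block's -x face, flange on the +x face; None if absent. 7 to 14 N on the plain end drives it out; after 18 mm it drops onto the mat. No fingers on it while in the bore
- bore0 (a point): middle of bore 0, half way through the block, on the bore's axis, 45 mm above the block's underside at its y = -69 mm; axes as the block's. Bore 17 mm in diameter along x; when empty, a sprung pad stands up to 2 mm into it at the top
- bore1 (a point): middle of bore 1, half way through the block, on the bore's axis, 45 mm above the block's underside at its y = -23 mm; axes as the block's. Bore 17 mm in diameter along x; when empty, a sprung pad stands up to 2 mm into it at the top
- bore2 (a point): middle of bore 2, half way through the block, on the bore's axis, 45 mm above the block's underside at its y = 23 mm; axes as the block's. Bore 17 mm in diameter along x; when empty, a sprung pad stands up to 2 mm into it at the top
- bore3 (a point): middle of bore 3, half way through the block, on the bore's axis, 45 mm above the block's underside at its y = 69 mm; axes as the block's. Bore 17 mm in diameter along x; when empty, a sprung pad stands up to 2 mm into it at the top
- drift: drift (push rod) lying on the mat, 0.12 kg: grey handle 80 mm long, 28 x 28 mm in section, and a straight brass rod, 9 mm in diameter, standing 90 mm out of its front on the same axis. Origin: middle of the handle on the axis, 14 mm above what it lies on; +x along the rod, z up as it lies at the start. Mass centre about 10 mm from the origin towards the rod. Does not roll
- drift_tip (a point): tip of the drift's rod, on its axis, 130 mm from the drift's origin
- mat: white bench mat, fixed: 360 mm (x) by 480 mm (y), 2 mm thick; origin: centre of its underside. The block stands on it and the drift lies on it
- case: square aluminium parts case, open on top, fixed on the bench: 200 x 200 mm outside, 80 mm high, walls and floor 4 mm. Origin: centre of its underside. The lid is hinged along the rim at local +x; the lid stay is outside the wall at local +y (the wall nearest the robot)
- case_in (a point): point on the inner floor of the case, 30 mm from its centre towards local -x: clear of the raised lid
- lid (a joint): lid angle, rad: 0 as found (78 degrees up from shut, leaning a little over the case), grows as it comes down, 1.361 fully shut. Plate 200 x 200 x 6 mm, 0.3 kg, on a stiff damped hinge: it stands where it is at first, then sinks slowly by itself once pushed below about 60 degrees. It cannot come down while the stay is locked
- lid_hinge (a point): middle of the lid's hinge line, on the rim of the case; local axes as the case's: the hinge line runs along y, the case lies towards -x
- lid_edge (a point): middle of the lid's free edge, on its outer face, 200 mm from the hinge line
- stay (a joint): knee angle of the lid stay, rad: 0 locked (knee 7 mm above the straight line, on a stop), 0.17 straight, grows as the knee folds down; broken above 0.35; over 2 when the lid is shut. Two steel links of 81 mm join the case's rim at its x = -60 mm to the lid 70 mm from its hinge line. 3 to 6 N down on the knob break it; it then stays where left
- knee_knob (a point): middle of the black round knob at the stay's knee: 18 mm in diameter, 24 mm long, axis parallel to the lid's hinge line, outside the case wall (10 to 34 mm off it). Pressed, it goes down along an arc about the lower link's pivot on the rim, and towards the hinge by about 0.5 mm per mm at first
- handheld: handheld radio lying on the bench, 125 x 58 x 34 mm, with a 110 mm aerial; leave alone; origin: centre of its underside
- tester: white tester box, 150 x 85 x 40 mm; leave alone; origin: centre of its underside
Mind the look-alikes: they are no part of the job. Several things have the shape of the drift; the one meant has the colours described above.

How it is judged:
By the outcome, as a careful person would: the job done as asked, in the order asked, and still so for the second after the job is handed in, with the robot touching nothing.
Of bushing0, bushing1, bushing2, bushing3 only 3 to 4 are there at a start; the rules pass over those that are not, and their reading is None.
At some moment in a run one of drift may be knocked a few centimetres aside while the robot is not near it.
Once in a run the grip may slacken for a moment while it holds something.
It also fails if it takes over 210 s, if anything falls off the work surface, if the arm or the gripper's body presses on something with over 40 N, if the wrist force passes 120 N, or if a joint passes its speed limit or range.

### The arm

A 6-joint arm with a two-finger parallel gripper is mounted at the origin on the work surface. World frame = base frame: x ahead of the robot, y to its left, z up, the work surface at z = 0. Lengths are in mm, angles in degrees, forces in N, time in s.
With the tool pointing down it reaches from about 425 to 925 mm from the base axis. Payload 12.5 kg.
Tool frame: the origin (TCP) lies at the very end of the fingers, on their centre line; the grasp point (between the pads) lies 19 mm behind it; z points along the fingers, y is the line along which they close (so a half turn about z gives the same grasp; the last joint's range is limited). The gripper opens to 85 mm and grips with 20 to 120 N. Pads are 22 mm wide; open, the fingers measure 114 mm over their backs; the gripper's body (76 mm by 85 mm) begins 54 mm behind the grasp point. The pads swing forward as they close: fully open they stand 13 mm farther back than shut.
Start: joints at [-78.816, 28.126, 89.318, -0, 62.55, -6.05], TCP at [185.2, -596.947, 231.327] pointing down, gripper open.
Joint ranges: [-177.58, 177.58], [-47.91, 125.51], [2.72, 160], [-65.01, 245.01], [3.68, 167.84], [-153.87, 153.87]. Speed limits (degrees/s): [127.2, 127.2, 159.86, 180, 180, 180].

### API

Orientations are given as [roll, pitch, yaw] about the fixed x, y, z axes, in that order (R = Rz(yaw) Ry(pitch) Rx(roll)).
In Python, from station import r, vision, workorder gives the robot as it stands.
- The arm moves only by the tool carry_out, never from a script. Its argument "steps" is a list of rows, each a list of 3 entries, a list of its own where there are three numbers: the turn, a rotation vector about the tool's x, y, z in degrees, then the shift along the tool's x, y, z in mm, then the gripper's target within -1 to 1 (shut at 1, half-way at 0, fully open at -1). In form: [[[wx, wy, wz], [dx, dy, dz], fingers], ...]. A call has 1 to 12 rows; each row is the pose to reach, as a shift and turn from the pose commanded when the call began, along the tool's axes at that moment; what a row does not reach only later rows make up. A row lasts 1/12 s, in which the tool goes at most 41.7 mm and 7.16 degrees, less where a joint would pass 70% of its speed; a pose out of reach is approached as far as the arm can. A call with a gripper value outside its range is refused whole. The fingers move at their own pace and stop on an object; "force" is the grip in N (left out, the last holds). Time passes only in rows, so rows that repeat a pose let the fingers close. It gives the time, the measured TCP pose, the force, the opening and the grip force at its end, in the units of the state.
- r.read_state(): the state, without advancing time (a new reading comes with each control period).
- vision.read_camera(name): name is "scene" or "side" or "wrist"; returns a dict with "image" (384x512x3 uint8, red, green, blue), "mtx" (3x3 intrinsics, pixels), "position" and "rotation" of the camera in the world. Camera axes: x right, y up, looking along -z (the intrinsics and any distortion apply to the point x, -y, -z); pixel columns grow to the right and rows downward; lengths in mm; the calibration is good to about 2 mm. The wrist camera is an equidistant fisheye: a pixel r from the principal point sees the ray r / f radians off the axis. A picture is of the moment at which its call begins. There is no depth.
- workorder.job_done(): hands the job in; it is judged then, once.
The state is a dict: "t": time; "q": joint angles; "joint_vel": joint speeds; "tau": joint torques, N m; "tcp_pos": TCP position; "ee_rot": TCP orientation; "ft_force": force on the tool from outside, world axes, zero at the start; "torque": the same for the moment, N m; "grip_width": finger opening in mm; "gripper_force": force on a finger pad.
Only numpy, scipy, OpenCV 4.12 (cv2) and the standard library are available. Lean on these libraries where they do the work, as an engineer would, in place of code of your own. Each camera call takes 0.05 s, during which the arm holds its last target. There are 200 camera calls.

## Working session

There is one attempt and no reset: what is moved stays moved. The work goes in short steps, Python scripts to look and compute and a tool call to move; the robot and the scene stay as the last step left them, time stands still between calls to the robot, and variables do not carry over. Pictures are saved under pics/ and viewed, at most 14 in all, crops included, and the job is handed in when it is done.

Besides the shell and the picture viewer there is one more tool, called as name(argument=value, ...) on one line, values as JSON. carry_out: Moves the arm, as the interface text tells. Its arguments: {"type":"object","properties":{"steps":{"type":"array","items":{"type":"array"}},"force":{"type":"number"}},"required":["steps"]}

```bash
ls; mkdir -p pics
cat > h.py <<'E'
import numpy as np, cv2, json
from station import r, vision, workorder
from scipy.spatial.transform import Rotation as R
def cam(n,save=None):
    c=vision.read_camera(n)
    if save: cv2.imwrite('pics/'+save,cv2.cvtColor(c['image'],cv2.COLOR_RGB2BGR))
    return c
def ray(c,u,v):
    K=np.array(c['mtx']);x=(u-K[0,2])/K[0,0];y=(v-K[1,2])/K[1,1]
    if c.get('fish'):
        t=np.hypot(x,y);s=np.sin(t)/t if t>1e-9 else 1;d=np.array([x*s,-y*s,-np.cos(t)])
    else: d=np.array([x,-y,-1.])
    d=np.array(c['rotation'])@d
    return np.array(c['position']),d/np.linalg.norm(d)
def onz(c,u,v,z):
    p,d=ray(c,u,v);return p+d*(z-p[2])/d[2]
def proj(c,P):
    K=np.array(c['mtx']);q=np.array(c['rotation']).T@(np.array(P,float)-np.array(c['position']))
    a=np.array([q[0],-q[1],-q[2]])
    if c.get('fish'):
        th=np.arctan2(np.hypot(a[0],a[1]),a[2]);n=np.hypot(a[0],a[1]);a=np.array([a[0]/n*th,a[1]/n*th,1])
    return K[0,0]*a[0]/a[2]+K[0,2],K[1,1]*a[1]/a[2]+K[1,2]
def tri(c1,p1,c2,p2):
    (a,d),(b,e)=ray(c1,*p1),ray(c2,*p2)
    s=np.linalg.lstsq(np.c_[d,-e],b-a,rcond=None)[0]
    return (a+d*s[0]+b+e*s[1])/2,np.linalg.norm(a+d*s[0]-b-e*s[1])
E
python3 - <<'E'
from h import *
for n in('scene','side','wrist'):
    c=cam(n,n+'0.png');print(n,{k:(np.round(v,3).tolist() if k!='image' else 0) for k,v in c.items()} )
print(r.read_state())
a=[cv2.imread('pics/%s0.png'%n) for n in('scene','side')]
cv2.imwrite('pics/m0.png',cv2.resize(np.vstack(a),(800,1200))[:,:])
E
```

```text
pics
scene {'image': 0, 'mtx': [[480.632, 0.0, 258.7], [0.0, 480.632, 186.357], [0.0, 0.0, 1.0]], 'position': [1349.017, 477.999, 923.143], 'rotation': [53.759, 0.516, 125.736]}
side {'image': 0, 'mtx': [[362.954, 0.0, 259.283], [0.0, 362.954, 192.965], [0.0, 0.0, 1.0]], 'position': [166.579, 712.776, 805.925], 'rotation': [55.377, 0.592, -156.685]}
wrist {'image': 0, 'mtx': [[297.319, 0.0, 259.937], [0.0, 297.319, 190.984], [0.0, 0.0, 1.0]], 'position': [259.595, -576.121, 373.838], 'rotation': [-17.413, 0.072, -72.708]}
{'t': 0.15, 'q': array([-7.88157197e+01,  2.81561297e+01,  8.93434799e+01, -1.74407608e-04,
        6.25483232e+01, -6.05147735e+00]), 'joint_vel': array([-0.04795798, -0.06641426, -0.036344  , -0.02056252, -0.02503747,
        0.12049655]), 'tau': array([ 9.79446449e-04, -6.18709803e+01, -2.61691010e+01, -1.05848846e-04,
        3.23912536e-03,  1.01522042e-05]), 'tcp_pos': array([ 185.16706683, -596.76237944,  230.85462281]), 'ee_rot': array([-1.79952318e+02, -4.89933039e-03,  1.72358360e+01]), 'ft_force': array([ 0.20586135,  0.54495179, -0.16827152]), 'torque': array([-0.00586844, -0.0481563 , -0.04083484]), 'gripper_force': 0.0, 'grip_width': 85.4931437745912}
```

Run:
```python
s=open('h.py').read()
s=s.replace("    if save:","    c['rotation']=R.from_euler('xyz',c['rotation'],degrees=True).as_matrix();c['fish']=n=='wrist'\n    if save:")
open('h.py','w').write(s)
import cv2
for n in('scene','side'):
    cv2.imwrite('pics/%s0b.png'%n,cv2.resize(cv2.imread('pics/%s0.png'%n),(800,600),interpolation=cv2.INTER_CUBIC))
```

```text
(no output)
```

View pics/scene0b.png

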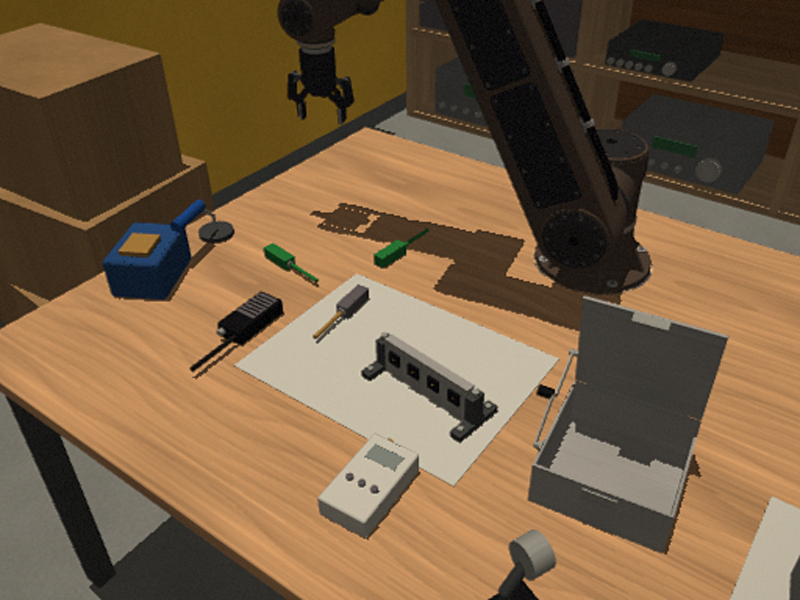

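View pics/side0b.png

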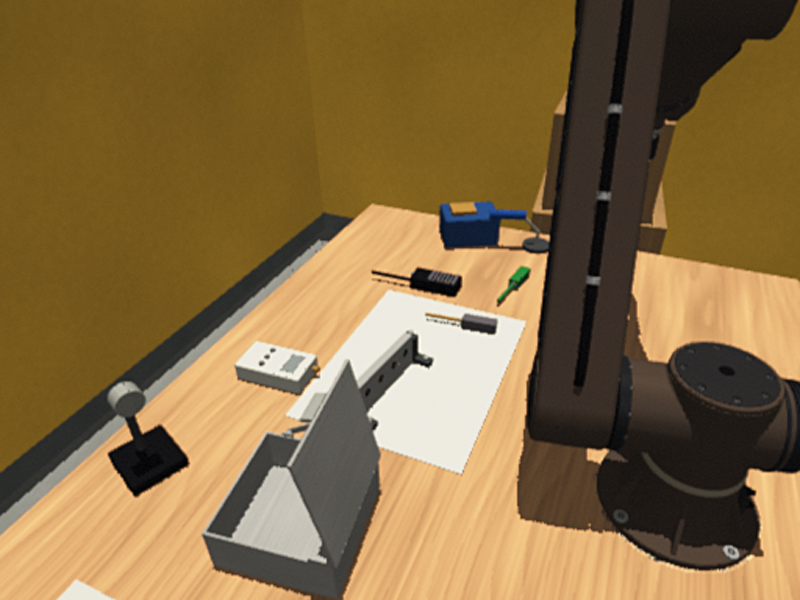

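Scene view: candidates for the drift at the 800-px scale are green (285,260), green (400,250) and grey handle with brass rod (345,308) on the mat. I choose the grey one. The block is at (430,385) with four black flanges visible, and the case is at (620,470) with the knob at (545,391). I'll check the choice in a close crop.

Run:
```python
import cv2
a=cv2.imread('pics/scene0.png')
cv2.imwrite('pics/c1.png',cv2.resize(a[170:290,190:340],None,fx=5,fy=5,interpolation=cv2.INTER_CUBIC))
cv2.imwrite('pics/c2.png',cv2.resize(a[185:357,330:475],None,fx=3.45,fy=3.45,interpolation=cv2.INTER_CUBIC))
```

```text
(no output)
```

View pics/c1.png

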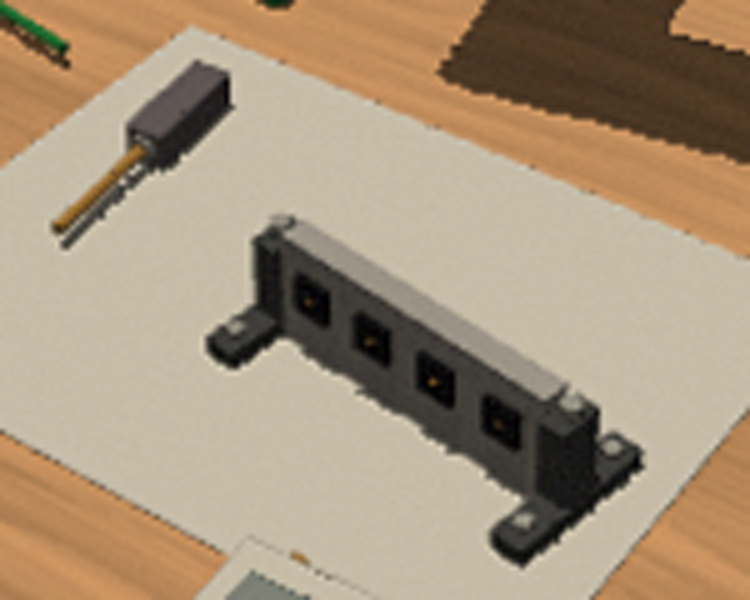

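View pics/c2.png

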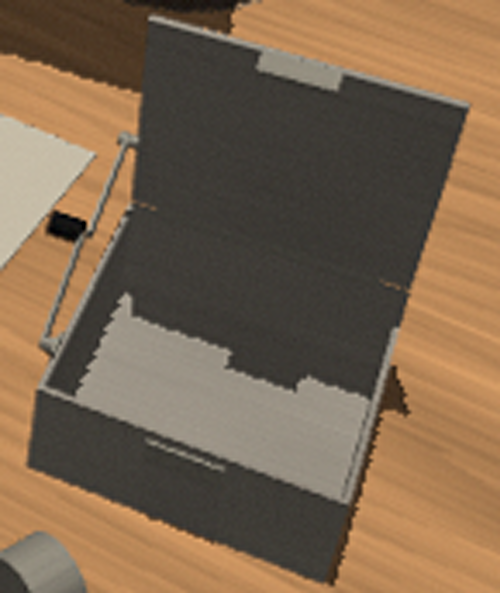

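The crop confirms the choice: grey handle (180,115), brass rod tip (57,228). All four bushings are present: (311,300), (373,340), (436,380), (501,421).

Run:
```python
from h import *
c=cam('scene');s=cam('side')
f=lambda p:(190+p[0]/5-.4,170+p[1]/5-.4)
g=lambda p:(330+p[0]/3.45-.35,185+p[1]/3.45-.35)
print('flange')
F=[onz(c,*f(p),47) for p in[(311,300),(373,340),(436,380),(501,421)]];print(np.round(F,1),np.linalg.norm(np.diff(F,axis=0),axis=1))
d=F[0]-F[3];print('yaw of y axis',np.degrees(np.arctan2(d[1],d[0]))-90)
print('drift');
D=[onz(c,*f(p),30) for p in[(130,128),(197,62),(230,72),(163,137)]];print(np.round(D,1))
print('tip',np.round(onz(c,*f((57,228)),16),1))
print('handle side far', np.round(onz(s,*(np.array((479,323))/1.5625),23),1), 'tip side',np.round(onz(s,*(np.array((426,316))/1.5625),16),1))
C=[onz(c,*g(p),80) for p in[(40,390),(350,500),(408,287),(133,207)]];print('case',np.round(C,1))
print('lens',[np.linalg.norm(C[i]-C[(i+1)%4]) for i in range(4)])
kn=g((67,227)); 
print('lid top',np.round([onz(c,*g(p),80+196) for p in[(150,17),(467,105)]],1))
print('mat',np.round([onz(c,u/1.5625,v/1.5625,2) for u,v in[(359,275),(557,357),(455,485),(237,367)]],1))
# side view checks
for P in F: print('side proj',np.round(np.array(proj(s,P))*1.5625))
for P in C: print('case side',np.round(np.array(proj(s,P))*1.5625))
for z in(100,120,140): 
  P=onz(c,*kn,z);print('knob',z,np.round(P,1),np.round(np.array(proj(s,P))*1.5625))
```

```text
flange
[[ 557.3 -124.7   47. ]
 [ 564.2  -78.2   47. ]
 [ 570.6  -33.    47. ]
 [ 576.6   11.6   47. ]] [47.05994447 45.58292988 45.04948343]
yaw of y axis -188.0623038375636
drift
[[ 477.9 -321.8   30. ]
 [ 399.9 -331.4   30. ]
 [ 396.4 -307.5   30. ]
 [ 473.3 -299.4   30. ]]
tip [ 564.2 -306.9   16. ]
handle side far [ 431.5 -310.4   23. ] tip side [ 557.5 -298.2   16. ]
case [[657.1 199.6  80. ]
 [625.  394.1  80. ]
 [427.5 364.7  80. ]
 [463.3 173.8  80. ]]
lens [np.float64(197.05454615670956), np.float64(199.6434217961927), np.float64(194.17752090355484), np.float64(195.48202158182394)]
lid top [[498.  175.5 276. ]
 [470.4 370.7 276. ]]
mat [[ 341.8 -376.2    2. ]
 [ 338.7   88.7    2. ]
 [ 697.1   94.6    2. ]
 [ 699.8 -376.2    2. ]]
side proj [396. 349.]
side proj [383. 362.]
side proj [371. 375.]
side proj [358. 388.]
case side [264. 432.]
case side [203. 535.]
case side [335. 568.]
case side [373. 456.]
knob 100 [530.1 151.9 100. ] [342. 426.]
knob 120 [550.  159.8 120. ] [328. 417.]
knob 140 [569.9 167.7 140. ] [314. 409.]
```

```bash
cat >> h.py <<'E'
def plan(P,yaw,rp=(180,0)):
    s=r.read_state();Rc=R.from_euler('xyz',s['ee_rot'],degrees=True);Rt=R.from_euler('xyz',[*rp,yaw],degrees=True)
    print('turn',np.round((Rc.inv()*Rt).as_rotvec(degrees=True),1),'shift',np.round(Rc.inv().apply(np.array(P,float)-s['tcp_pos']),1))
def st():
    s=r.read_state();print(round(s['t'],2),*[np.round(s[k],1) for k in('tcp_pos','ee_rot','ft_force','grip_width','gripper_force')])
BX=np.array([.990,-.140,0]);BY=np.array([.140,.990,0]);BC=np.array([553.3,-54.1,2])
E
python3 -c "
from h import *
plan((440,-315,120),5.5)"
```

```text
turn [-0.  -0.  11.7] shift [ 326.9 -193.6  111.1]
```

carry_out(steps=[[[0,0,5],[30,-18,5],-1],[[0,0,11.7],[60,-36,20],-1],[[0,0,11.7],[90,-54,30],-1],[[0,0,11.7],[125,-74,40],-1],[[0,0,11.7],[160,-95,50],-1],[[0,0,11.7],[195,-115,60],-1],[[0,0,11.7],[230,-136,75],-1],[[0,0,11.7],[265,-157,90],-1],[[0,0,11.7],[300,-178,100],-1],[[0,0,11.7],[327,-194,111],-1],[[0,0,11.7],[327,-194,111],-1],[[0,0,11.7],[327,-194,111],-1]])

```text
t: 1.25
tcp_pos: [440.9, -313.2, 119.7]
ee_rot: [-180.0, 0.0, 5.7]
ft_force: [0.6, -1.0, 0.1]
grip_width: 85.6
gripper_force: 0.0
```

Run:
```python
from h import *
st()
c=cam('wrist','w1.png')
for n,P in dict(hc=(437,-315,30),tip=(565,-303,16),f0=(557,-125,47)).items(): print(n,np.round(proj(c,P)))
```

```text
1.25 [ 440.9 -313.2  119.7] [-180.     0.     5.7] [ 0.6 -1.   0.1] 85.6 0.0
hc [259. 201.]
tip [260.  45.]
f0 [51. 51.]
```

View pics/w1.png

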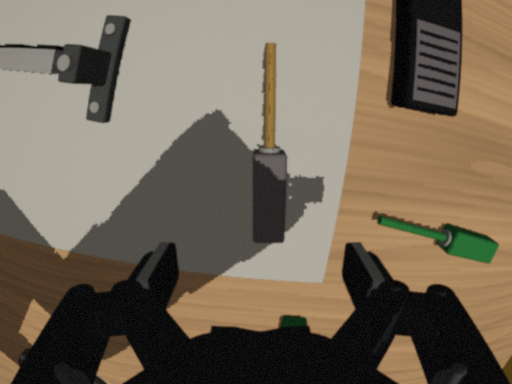

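Wrist view: the drift is straight ahead, handle centre (269,197), front (269,150), rod tip (270,44), nothing within the finger sweep.

Run:
```python
from h import *
c=cam('wrist')
a=onz(c,269,151,30);b=onz(c,269,242,30);t=onz(c,270.5,44,16)
print(a,b,t,np.linalg.norm(a-b)); m=(a+b)/2; print(m,np.degrees(np.arctan2(*(t-m)[1::-1])),np.linalg.norm((t-m)[:2]))
d=t-m;d/=np.linalg.norm(d)
plan(np.r_[(m+5*d)[:2],4.5],np.degrees(np.arctan2(d[1],d[0])))
```

```text
[ 478.7747829  -319.87529715   30.        ] [ 399.0158836  -328.59388033   30.        ] [ 566.06520889 -312.57651489   16.        ] 80.23400594756842
[ 438.89533325 -324.23458874   30.        ] 5.237849249925342 127.70312430643142
turn [ 0.  -0.   0.3] shift [  3.    8.9 115.9]
```

carry_out(steps=[[[0,0,0],[3,5,30],-1],[[0,0,0],[3,5,60],-1],[[0,0,0],[3,5,80],-1],[[0,0,0],[3,5,100],-1],[[0,0,0],[3,5,110],-1],[[0,0,0],[3,5,114.5],-1],[[0,0,0],[3,5,114.5],-1],[[0,0,0],[3,5,114.5],-1],[[0,0,0],[3,5,114.5],-1]])

```text
t: 2.1
tcp_pos: [443.8, -320.1, 6.9]
ee_rot: [179.9, -0.1, 5.5]
ft_force: [0.3, -0.3, -0.1]
grip_width: 85.2
gripper_force: 0.0
```

Run:
```python
from h import *
st()
a=cam('wrist')['image'][:, :,::-1]
b=cam('scene')['image'][:, :,::-1]
cv2.imwrite('pics/g1.png',np.vstack([a[0:300],cv2.resize(b[165:255,180:310],(512,354))])[:600])
```

```text
2.1 [ 443.8 -320.1    6.9] [ 1.799e+02 -1.000e-01  5.500e+00] [ 0.3 -0.3 -0.1] 85.2 0.0
```

View pics/g1.png

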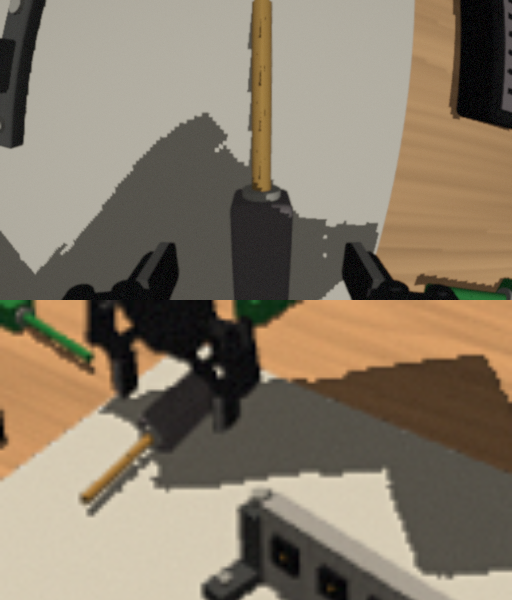

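Wrist/scene: the handle is centred between the open fingers (262,240). Closing.

carry_out(steps=[[[0,0,0],[0,0,0],1],[[0,0,0],[0,0,0],1],[[0,0,0],[0,0,0],1],[[0,0,0],[0,0,0],1],[[0,0,0],[0,0,0],1],[[0,0,0],[0,0,0],1],[[0,0,0],[0,0,0],1],[[0,0,0],[0,0,0],1],[[0,0,0],[0,0,0],1],[[0,0,0],[0,0,0],1]], force=90)

```text
t: 3.03
tcp_pos: [443.7, -319.6, 6.2]
ee_rot: [180.0, -0.0, 5.5]
ft_force: [0.4, 0.8, 6.2]
grip_width: 26.3
gripper_force: 89.3
```

Run:
```python
from h import *
st()
```

```text
3.03 [ 443.7 -319.6    6.2] [180.   -0.    5.5] [0.4 0.8 6.2] 26.3 89.3
```

The reach is tight for the pre-insert pose (about 400 mm from the base axis), so I'll regrip 22 mm further forward on the handle.

carry_out(steps=[[[0,0,0],[0,0,0],-0.3],[[0,0,0],[0,0,0],-0.3],[[0,0,0],[0,0,0],-0.3],[[0,0,0],[8,0,0],-0.3],[[0,0,0],[22,0,0.5],-0.3],[[0,0,0],[22,0,0.5],-0.3],[[0,0,0],[22,0,0.5],1],[[0,0,0],[22,0,0.5],1],[[0,0,0],[22,0,0.5],1],[[0,0,0],[22,0,0.5],1],[[0,0,0],[22,0,0.5],1],[[0,0,0],[22,0,0.5],1]], force=100)

```text
t: 4.03
tcp_pos: [465.1, -317.3, 5.5]
ee_rot: [-180.0, 0.0, 5.5]
ft_force: [-1.9, 1.1, 5.6]
grip_width: 26.2
gripper_force: 98.6
```

carry_out(steps=[[[0,0,0],[0,0,0],1],[[0,0,0],[0,0,0],1],[[0,0,0],[0,0,-10],1],[[0,0,0],[0,0,-30],1],[[0,0,0],[0,0,-60],1],[[0,0,0],[0,0,-90],1],[[0,0,0],[0,0,-110],1],[[0,0,0],[0,0,-110],1]])

```text
t: 4.7
tcp_pos: [466.5, -318.4, 119.7]
ee_rot: [179.7, -0.2, 5.5]
ft_force: [0.4, -0.8, -1.2]
grip_width: 26.7
gripper_force: 68.6
```

Run:
```python
from h import *
st()
cs={n:cam(n,'l_%s.png'%n) for n in('scene','side','wrist')}
for n,c in cs.items():
    hsv=cv2.cvtColor(c['image'],cv2.COLOR_RGB2HSV)
    s=r.read_state();e=s['tcp_pos']+R.from_euler('xyz',s['ee_rot'],degrees=True).apply([103,0,-10])
    print(n,np.round(proj(c,e)))
    c['e']=e
a=[]
for n,c in cs.items():
    u,v=np.round(proj(c,c['e'])).astype(int);u=max(u,40);v=max(v,40)
    a.append(cv2.resize(c['image'][v-40:v+40,u-40:u+40,::-1],(260,260),interpolation=cv2.INTER_CUBIC))
    print(n,u,v)
cv2.imwrite('pics/tip.png',np.hstack(a))
```

```text
4.7 [ 466.5 -318.4  119.7] [179.7  -0.2   5.5] [ 0.4 -0.8 -1.2] 26.7 68.6
scene [197. 186.]
side [271. 175.]
wrist [255.  46.]
scene 197 186
side 271 175
wrist 255 46
```

View pics/tip.png

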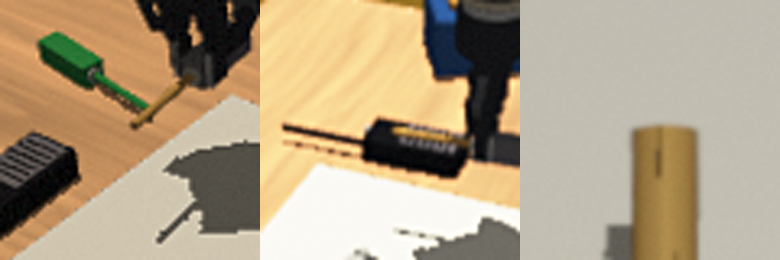

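The tip is visible in all three: scene ≈(199,184.5), side ≈(272,175), wrist ≈(259.5,45). Hold is straight.

Run:
```python
from h import *
st()
s=r.read_state();Rc=R.from_euler('xyz',s['ee_rot'],degrees=True)
c={n:cam(n) for n in('scene','side','wrist')}
p=dict(scene=(198.6,184.3),side=(272,175.3),wrist=(259.3,46))
for a,b in(('scene','side'),('scene','wrist'),('side','wrist')):
    P,e=tri(c[a],p[a],c[b],p[b]);print(a,b,np.round(P,1),round(e,1),'tool',np.round(Rc.inv().apply(P-s['tcp_pos']),1))
tip=103
for k,y in enumerate((-69,-23,23,69)):
    for x in(-45,-9,14): print(k,x,np.round(BC+(x-tip)*BX+y*BY,0),end=' ')
    print()
plan(BC+(-45-tip)*BX-69*BY+[0,0,118],-8.06)
```

```text
4.85 [ 465.  -317.1  114.9] [-180.     0.     5.5] [-0.4  0.2 -1.6] 26.4 101.7
scene side [ 563.3 -304.3  128.7] 1.3 tool [ 99.1  -3.3 -13.9]
scene wrist [ 564.3 -307.1  129. ] 5.0 tool [ 99.8  -0.5 -14.2]
side wrist [ 566.1 -309.   124.8] 1.3 tool [101.4   1.6 -10. ]
0 -45 [ 397. -102.    2.] 0 -9 [ 433. -107.    2.] 0 14 [ 456. -110.    2.] 
1 -45 [404. -56.   2.] 1 -9 [439. -61.   2.] 1 14 [462. -64.   2.] 
2 -45 [410. -11.   2.] 2 -9 [446. -16.   2.] 2 14 [468. -19.   2.] 
3 -45 [416.  35.   2.] 3 -9 [452.  30.   2.] 3 14 [475.  27.   2.] 
turn [-0.1  0.1 13.6] shift [ -46.8 -220.9   -5.5]
```

carry_out(steps=[[[0,0,6],[-4,-30,0],1],[[0,0,12],[-8,-65,0],1],[[0,0,13.6],[-13,-100,0],1],[[0,0,13.6],[-18,-135,0],1],[[0,0,13.6],[-24,-170,0],1],[[0,0,13.6],[-28,-200,0],1],[[0,0,13.6],[-30.5,-217,0],1],[[0,0,13.6],[-30.5,-217,25],1],[[0,0,13.6],[-30.5,-217,50],1],[[0,0,13.6],[-30.5,-217,70],1],[[0,0,13.6],[-30.5,-217,78.5],1],[[0,0,13.6],[-30.5,-217,78.5],1]])

```text
t: 6.0
tcp_pos: [413.3, -104.0, 35.0]
ee_rot: [-179.9, 0.2, -8.1]
ft_force: [0.1, 0.6, -1.7]
grip_width: 26.1
gripper_force: 101.9
```

carry_out(steps=[[[0,0,0],[0,0,0],1],[[0,0,0],[0,0,0],1]])

```text
t: 6.17
tcp_pos: [414.4, -104.5, 37.4]
ee_rot: [180.0, -0.0, -8.1]
ft_force: [-0.2, -0.2, -1.1]
grip_width: 25.9
gripper_force: 101.9
```

Run:
```python
from h import *
st()
w=cam('wrist');b=cam('side');c=cam('scene')
for k in range(4):
    P=BC-9*BX+(-69+46*k)*BY+[0,0,45];print(k,np.round(proj(w,P)),np.round(proj(b,P)))
a=cv2.resize(w['image'][0:200,100:420,::-1],(800,500))
cv2.imwrite('pics/b0.png',a)
cv2.imwrite('pics/b0s.png',cv2.resize(b['image'][190:310,200:320,::-1],(600,600),interpolation=cv2.INTER_CUBIC))
```

```text
6.17 [ 414.4 -104.5   37.4] [180.   -0.   -8.1] [-0.2 -0.2 -1.1] 25.9 101.9
0 [255.   7.] [259. 226.]
1 [156.  14.] [252. 234.]
2 [74. 30.] [244. 242.]
3 [14. 48.] [235. 251.]
```

View pics/b0.png

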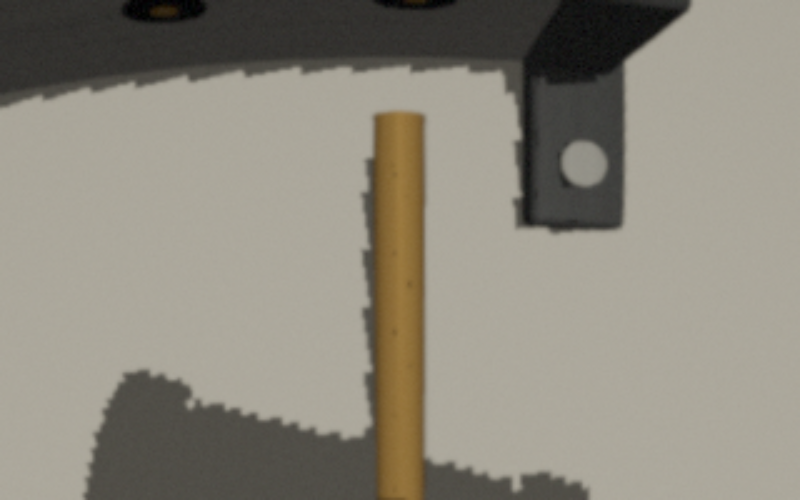

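View pics/b0s.png

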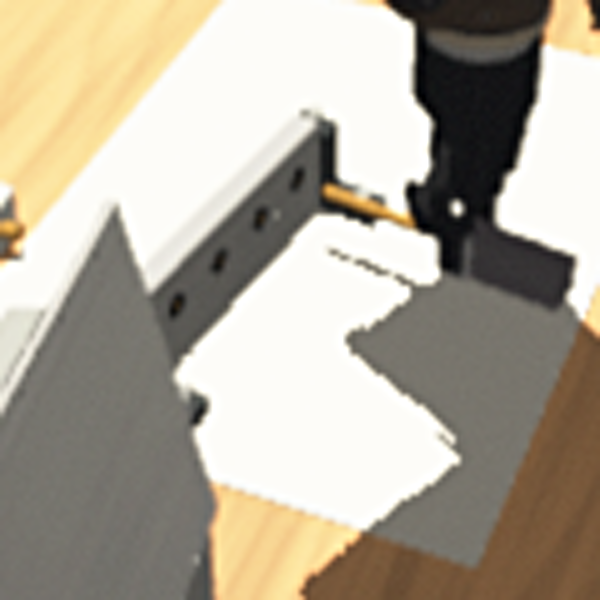

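Run:
```python
from h import *
s=r.read_state();Rc=R.from_euler('xyz',s['ee_rot'],degrees=True);tip=s['tcp_pos']+Rc.apply([101,0,-10.5]);print('model tip',tip)
w=cam('wrist');b=cam('side')
l=lambda P:np.round([(P-BC)@BX,(P-BC)@BY],1)
q=lambda x,y:(200+x/5-.4,190+y/5-.4)
print('side tip',onz(b,*q(323,189),tip[2]),proj(b,tip))
print('side bores',[l(onz(b,*q(*p),47)) for p in((297,180),(260,216),(219,260),(177,304))])
print('tip local',l(tip),'side tip local',l(onz(b,*q(323,189),tip[2])))
v=lambda x,y:(100+x/2.5-.3,y/2.5-.3)
print('wrist bores',[l(onz(w,*v(*p),47)) for p in((165,5),(416,0))],'tip',l(onz(w,*v(400,113),tip[2]+4.5)))
print('foot',[l(onz(w,*v(*p),16)) for p in((526,220),(622,228))],'bottom edge',[l(onz(w,*v(*p),2)) for p in((200,70),(500,66))])
```

```text
model tip [ 514.45361043 -118.68946957   48.25675745]
side tip [ 515.95085252 -118.24094263   48.25675745] (np.float64(264.6814035932422), np.float64(227.43233965877732))
side bores [array([ -8. , -69.2]), array([ -6.4, -26.8]), array([-6.7, 20.9]), array([-6.5, 66.3])]
tip local [-29.4 -69.4] side tip local [-28.  -68.7]
wrist bores [array([ -3.1, -27.6]), array([ -5.1, -73.7])] tip [-28.1 -70.9]
foot [array([-44.6, -98.5]), array([ -45.2, -120.6])] bottom edge [array([ -5.1, -22.6]), array([ -5.9, -94.6])]
```

```bash
cat >> h.py <<'E'
BC=np.array([555.9,-57.5,2])
E
echo
```

carry_out(steps=[[[0,0,0],[0,2.7,1.3],1],[[0,0,0],[6,2.7,1.3],1],[[0,0,0],[12,2.7,1.3],1],[[0,0,0],[16,2.7,1.3],1],[[0,0,0],[19,2.7,1.3],1],[[0,0,0],[22,2.7,1.3],1],[[0,0,0],[25,2.7,1.3],1],[[0,0,0],[28,2.7,1.3],1],[[0,0,0],[30,2.7,1.3],1],[[0,0,0],[32,2.7,1.3],1],[[0,0,0],[32,2.7,1.3],1]])

```text
t: 7.33
tcp_pos: [444.2, -111.0, 35.3]
ee_rot: [-180.0, 0.2, -8.1]
ft_force: [-8.4, 0.2, 1.2]
grip_width: 26.2
gripper_force: 102.2
```

Run:
```python
from h import *
st()
w=cam('wrist');b=cam('scene')
a=cv2.resize(w['image'][0:130,170:350,::-1],(540,390))
d=cv2.resize(b['image'][205:275,235:325,::-1],(540,420),interpolation=cv2.INTER_CUBIC)
cv2.imwrite('pics/b1.png',np.vstack([a,d])[:800])
cv2.imwrite('pics/b1.png',cv2.resize(np.hstack([a[:390,:],d[:390]]),(800,290)))
```

```text
7.33 [ 444.2 -111.    35.3] [-180.     0.2   -8.1] [-8.4  0.2  1.2] 26.2 102.2
```

View pics/b1.png

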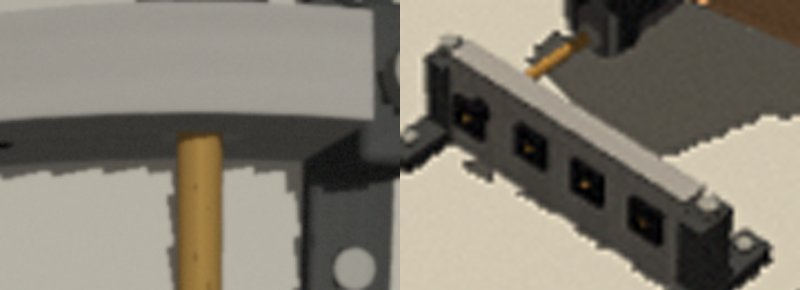

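The wrist view shows the rod inside bore 0; the scene view shows flange 0 starting to stand proud, at a force of 8.4 N. Continuing.

carry_out(steps=[[[0,0,0],[3,0,0],1],[[0,0,0],[6,0,0],1],[[0,0,0],[9,0,0],1],[[0,0,0],[12,0,0],1],[[0,0,0],[14,0,0],1],[[0,0,0],[15,0,0],1],[[0,0,0],[15,0,0],1],[[0,0,0],[15,0,0],1]])

```text
t: 8.1
tcp_pos: [460.3, -113.6, 35.5]
ee_rot: [180.0, -0.0, -8.1]
ft_force: [-0.5, 0.7, -0.8]
grip_width: 26.3
gripper_force: 101.9
```

Run:
```python
from h import *
st()
b=cam('scene')
d=cv2.resize(b['image'][205:285,220:340,::-1],(600,400),interpolation=cv2.INTER_CUBIC)
cv2.imwrite('pics/b2.png',d)
```

```text
8.1 [ 460.3 -113.6   35.5] [180.   -0.   -8.1] [-0.5  0.7 -0.8] 26.3 101.9
```

View pics/b2.png

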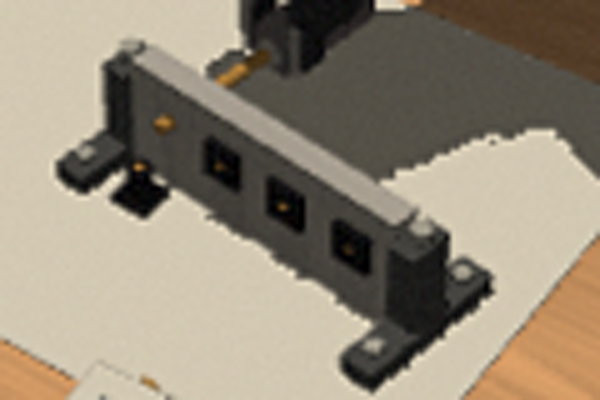

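Bushing 0 is out and lies on the mat at crop (140,190); the rod shows through the bore at (164,124). Repeating for bores 1 to 3.

carry_out(steps=[[[0,0,0],[-12,0,0],1],[[0,0,0],[-26,0,0],1],[[0,0,0],[-38,0,0],1],[[0,0,0],[-40,0,0],1],[[0,0,0],[-40,-20,0],1],[[0,0,0],[-40,-42,0],1],[[0,0,0],[-40,-46,0],1],[[0,0,0],[-40,-46,0],1],[[0,0,0],[-40,-46,0],1]])

```text
t: 8.9
tcp_pos: [427.6, -62.6, 35.5]
ee_rot: [180.0, -0.0, -8.0]
ft_force: [-0.2, -0.3, -2.5]
grip_width: 26.2
gripper_force: 101.8
```

carry_out(steps=[[[0,0,0],[7,0,0],1],[[0,0,0],[13,0,0],1],[[0,0,0],[17,0,0],1],[[0,0,0],[20,0,0],1],[[0,0,0],[23,0,0],1],[[0,0,0],[26,0,0],1],[[0,0,0],[29,0,0],1]])

```text
t: 9.48
tcp_pos: [454.3, -66.5, 35.3]
ee_rot: [-180.0, 0.2, -8.1]
ft_force: [-10.8, -1.7, 3.5]
grip_width: 26.4
gripper_force: 102.5
```

carry_out(steps=[[[0,0,0],[3,0,0],1],[[0,0,0],[6,0,0],1],[[0,0,0],[9,0,0],1],[[0,0,0],[11,0,0],1],[[0,0,0],[12,0,0],1],[[0,0,0],[12,0,0],1]])

```text
t: 9.98
tcp_pos: [468.2, -68.4, 35.5]
ee_rot: [180.0, -0.0, -8.1]
ft_force: [-0.7, 0.6, -1.5]
grip_width: 26.2
gripper_force: 101.9
```

Run:
```python
from h import *
st()
b=cam('scene','b3.png')
for p in[(311,300),(373,340),(436,380),(501,421)]:
    u,v=round(190+p[0]/5-.4),round(170+p[1]/5-.4);print(b['image'][v-1:v+2,u-4:u+5].mean(2).mean(0).astype(int))
```

```text
9.98 [468.2 -68.4  35.5] [180.   -0.   -8.1] [-0.7  0.6 -1.5] 26.2 101.9
[67 64 64 74 87 69 61 62 64]
[65 64 55 65 79 77 58 59 64]
[29  7 15 40 21 11  5  6 61]
[29  6 13 24 17  8  7  9 42]
```

carry_out(steps=[[[0,0,0],[-12,0,0],1],[[0,0,0],[-26,0,0],1],[[0,0,0],[-38,0,0],1],[[0,0,0],[-40,0,0],1],[[0,0,0],[-40,-20,0],1],[[0,0,0],[-40,-42,0],1],[[0,0,0],[-40,-46,0],1],[[0,0,0],[-40,-46,0],1],[[0,0,0],[-40,-46,0],1]])

```text
t: 10.78
tcp_pos: [434.9, -17.1, 35.5]
ee_rot: [180.0, -0.0, -8.0]
ft_force: [-0.0, -0.1, -0.9]
grip_width: 26.1
gripper_force: 101.9
```

carry_out(steps=[[[0,0,0],[7,0,0],1],[[0,0,0],[13,0,0],1],[[0,0,0],[17,0,0],1],[[0,0,0],[20,0,0],1],[[0,0,0],[23,0,0],1],[[0,0,0],[26,0,0],1],[[0,0,0],[29,0,0],1]])

```text
t: 11.37
tcp_pos: [461.7, -21.3, 35.2]
ee_rot: [-180.0, 0.3, -8.1]
ft_force: [-10.5, -1.2, 3.7]
grip_width: 26.4
gripper_force: 102.4
```

carry_out(steps=[[[0,0,0],[3,0,0],1],[[0,0,0],[6,0,0],1],[[0,0,0],[9,0,0],1],[[0,0,0],[11,0,0],1],[[0,0,0],[12,0,0],1],[[0,0,0],[12,0,0],1]])

```text
t: 11.87
tcp_pos: [475.6, -22.9, 35.5]
ee_rot: [180.0, -0.0, -8.1]
ft_force: [0.5, 0.4, -1.2]
grip_width: 25.8
gripper_force: 101.9
```

carry_out(steps=[[[0,0,0],[-12,0,0],1],[[0,0,0],[-26,0,0],1],[[0,0,0],[-38,0,0],1],[[0,0,0],[-40,0,0],1],[[0,0,0],[-40,-20,0],1],[[0,0,0],[-40,-42,0],1],[[0,0,0],[-40,-46,0],1],[[0,0,0],[-40,-46,0],1],[[0,0,0],[-40,-46,0],1]])

```text
t: 12.62
tcp_pos: [442.4, 28.3, 35.5]
ee_rot: [180.0, -0.0, -8.0]
ft_force: [0.5, -0.5, -2.1]
grip_width: 26.2
gripper_force: 101.9
```

```bash
cat >> h.py <<'E'
def flanges():
    b=cam('scene')
    for p in[(311,300),(373,340),(436,380),(501,421)]:
        u,v=round(190+p[0]/5-.4),round(170+p[1]/5-.4);print(b['image'][v-1:v+2,u-4:u+5].mean(2).mean(0).astype(int))
E
python3 - <<'E'
from h import *
st();flanges()
E
```

```text
12.62 [442.4  28.3  35.5] [180.  -0.  -8.] [ 0.5 -0.5 -2.1] 26.2 101.9
[64 64 62 72 85 66 59 59 62]
[63 61 69 85 80 64 59 61 61]
[63 64 61 65 92 69 59 60 64]
[27  3  7 25 12  8  7  7 40]
```

carry_out(steps=[[[0,0,0],[7,0,0],1],[[0,0,0],[13,0,0],1],[[0,0,0],[17,0,0],1],[[0,0,0],[20,0,0],1],[[0,0,0],[23,0,0],1],[[0,0,0],[26,0,0],1],[[0,0,0],[29,0,0],1]])

```text
t: 13.25
tcp_pos: [469.1, 24.1, 35.2]
ee_rot: [180.0, 0.3, -8.1]
ft_force: [-9.7, -0.3, 3.4]
grip_width: 26.1
gripper_force: 102.4
```

carry_out(steps=[[[0,0,0],[3,0,0],1],[[0,0,0],[6,0,0],1],[[0,0,0],[9,0,0],1],[[0,0,0],[11,0,0],1],[[0,0,0],[12,0,0],1],[[0,0,0],[12,0,0],1]])

```text
t: 13.75
tcp_pos: [483.0, 22.5, 35.5]
ee_rot: [180.0, -0.0, -8.1]
ft_force: [-0.3, 0.4, -1.6]
grip_width: 25.9
gripper_force: 101.9
```

carry_out(steps=[[[0,0,0],[-12,0,0],1],[[0,0,0],[-26,0,0],1],[[0,0,0],[-40,0,0],1],[[0,0,0],[-46,0,0],1],[[0,0,0],[-46,20,0],1],[[0,0,0],[-46,50,0],1],[[0,0,0],[-46,60,0],1],[[0,0,0],[-46,60,0],1]])

```text
t: 14.42
tcp_pos: [428.9, -32.0, 35.5]
ee_rot: [180.0, -0.0, -8.2]
ft_force: [0.7, -0.2, -0.5]
grip_width: 26.1
gripper_force: 101.9
```

Run:
```python
from h import *
st();flanges();cam('side','s4.png');cam('wrist','w4.png');cam('scene','sc4.png')
```

```text
14.42 [428.9 -32.   35.5] [180.   -0.   -8.2] [ 0.7 -0.2 -0.5] 26.1 101.9
[66 63 64 72 86 67 59 61 64]
[63 63 71 85 84 66 59 62 62]
[64 63 60 70 94 71 61 61 64]
[64 63 77 84 99 71 60 61 64]
```

carry_out(steps=[[[0,0,0],[0,0,10],1],[[0,0,0],[0,0,20],1],[[0,0,0],[0,0,26],1],[[0,0,0],[0,0,29],1],[[0,0,0],[0,0,29.8],1],[[0,0,0],[0,0,29.8],1],[[0,0,0],[0,0,29.8],-0.5],[[0,0,0],[0,0,29.8],-0.8],[[0,0,0],[0,0,29.8],-1],[[0,0,0],[0,0,29.8],-1],[[0,0,0],[0,0,29.8],-1],[[0,0,0],[0,0,29.8],-1]], force=40)

```text
t: 15.62
tcp_pos: [428.7, -30.4, 5.7]
ee_rot: [180.0, -0.0, -8.1]
ft_force: [-0.2, 0.1, 0.3]
grip_width: 85.5
gripper_force: 0.0
```

carry_out(steps=[[[0,0,0],[0,0,-10],-1],[[0,0,0],[0,0,-40],-1],[[0,0,0],[0,0,-80],-1],[[0,0,0],[0,0,-120],-1],[[0,0,0],[30,0,-150],-1],[[0,0,0],[60,4,-180],-1],[[0,0,0],[85,8,-190],-1],[[0,0,0],[85,8,-190],-1],[[0,0,0],[85,8,-190],-1],[[0,0,0],[85,8,-190],-1]])

```text
t: 16.45
tcp_pos: [510.6, -49.9, 194.9]
ee_rot: [-180.0, 0.1, -8.1]
ft_force: [0.5, 0.5, -0.4]
grip_width: 85.2
gripper_force: 0.0
```

Run:
```python
from h import *
st()
c=cam('wrist','w5.png');cam('scene','sc5.png')
for y in(-69,-23,23,69): print(np.round(proj(c,BC+40*BX+y*BY+[0,0,12])))
cv2.imwrite('pics/w5b.png',cv2.resize(c['image'][:,:,::-1],(800,600)))
```

```text
16.45 [510.6 -49.9 194.9] [-1.8e+02  1.0e-01 -8.1e+00] [ 0.5  0.5 -0.4] 85.2 0.0
[323.  95.]
[281.  93.]
[238.  93.]
[196.  95.]
```

View pics/w5b.png

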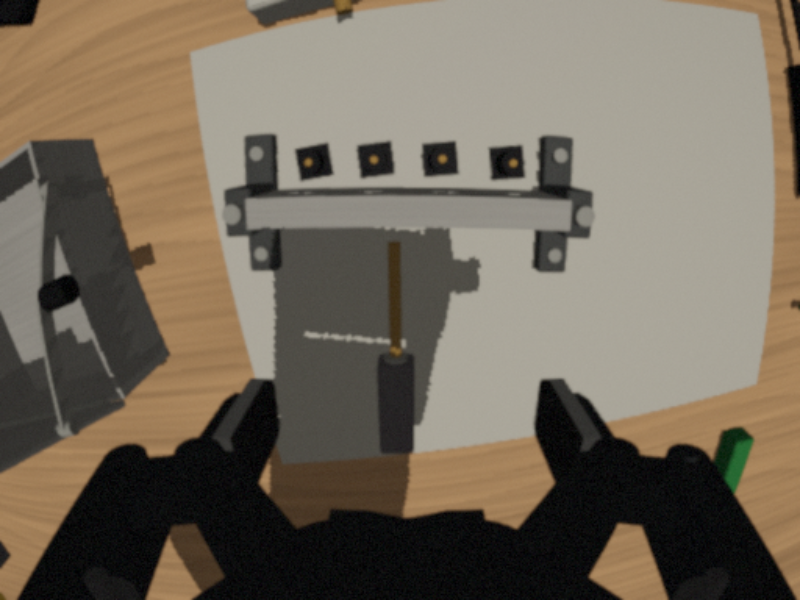

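Wrist view: drift lies flat on the mat at (396,400). The four bushings stand flange-down, barrel-up, tops (orange) at (308,161), (374,159), (442,158), (513,162).

Run:
```python
from h import *
c=cam('wrist');st()
k=1.5625
l=lambda P:np.round([(P-BC)@BX,(P-BC)@BY],1)
m=(cv2.cvtColor(c['image'],cv2.COLOR_RGB2GRAY)<45).astype(np.uint8)
m[:85]=0;m[118:]=0
n,_,S,C=cv2.connectedComponentsWithStats(m)
for i in range(1,n):
    if S[i,4]>60: print(S[i],C[i].round(1),onz(c,*C[i],10).round(1),l(onz(c,*C[i],10)))
for p in[(308,161),(374,159),(442,158),(513,162)]: P=onz(c,p[0]/k,p[1]/k,25);print('top',P.round(1),l(P))
for n,p,z in[('footL',(278,160),16),('footR',(541,160),16),('footR far',(541,138),16),('blk top edge far',(400,197),77),('blk near',(400,226),77),('clampL',(250,190),68),('clampR',(568,190),68)]: P=onz(c,p[0]/k,p[1]/k,z);print(n,l(P))
```

```text
16.6 [510.7 -49.9 195. ] [-1.8e+02  1.0e-01 -8.1e+00] [-0.1  0.5  0.9] 85.4 0.0
[508  85   4  33  84] [510.2  99. ] [ 571.4 -418.8   10. ] [  65.9 -355.6]
[159  87  18  31  66] [173.1 106.8] [596.6  34.4  10. ] [27.5 96.7]
[345  88   5  30  80] [346.8 101.8] [ 575.2 -158.5   10. ] [ 33.2 -97.3]
[190  93  22  21 318] [201.2 102.9] [594.8   1.8  10. ] [30.2 64.2]
[230  92  21  20 317] [240.2 101.5] [589.3 -40.9  10. ] [30.7 21.1]
[271  92  21  20 319] [281.  101.2] [583.5 -85.   10. ] [ 31.1 -23.4]
[314  94  21  20 314] [323.6 103.5] [ 575.7 -131.6   10. ] [ 29.9 -70.6]
top [595.2   3.2  25. ] [30.4 65.6]
top [589.1 -41.   25. ] [30.6 20.9]
top [583.5 -85.9  25. ] [ 31.3 -24.2]
top [ 575.6 -133.5   25. ] [ 30.1 -72.5]
footL [32.1 89.2]
footR [ 32.5 -95. ]
footR far [ 48.2 -94.5]
blk top edge far [9.4 3. ]
blk near [-7.1  3. ]
clampL [15.1 93. ]
clampR [ 15.4 -97.6]
```

```bash
cat >> h.py <<'E'
CC=np.array([545.5,280,0]);CX=np.array([-.988,-.156,0]);CY=np.array([.156,-.988,0])
def plan2(P,yaw,tilt=-12,P0=None,R0=None):
    s=r.read_state();Rc=R0 or R.from_euler('xyz',s['ee_rot'],degrees=True);P0=s['tcp_pos'] if P0 is None else P0
    Rt=R.from_euler('xyz',[180,0,yaw],degrees=True)*R.from_rotvec([0,tilt,0],degrees=True)
    print('turn',np.round((Rc.inv()*Rt).as_rotvec(degrees=True),1),'shift',np.round(Rc.inv().apply(np.array(P,float)-P0),1));return np.array(P,float),Rt
def b(x,y,z): return BC*[1,1,0]+x*BX+y*BY+[0,0,z]
def k(x,y,z): return CC+x*CX+y*CY+[0,0,z]
E
python3 - <<'E'
from h import *
A=plan2(b(31.5,-22,100),-8.1)
B=plan2(b(31.5,-22,13),-8.1,P0=A[0],R0=A[1])
E
```

```text
turn [  0.  -11.9   0. ] shift [77.5 23.2 94.8]
turn [0. 0. 0.] shift [18.1 -0.  85.1]
```

carry_out(steps=[[[0,-4,0],[25,8,10],0.3],[[0,-8,0],[50,16,30],0.3],[[0,-12,0],[77.5,23,55],0.3],[[0,-12,0],[77.5,23,80],0.3],[[0,-12,0],[77.5,23,95],0.3],[[0,-12,0],[77.5,23,95],0.3],[[0,-12,0],[77.5,23,95],0.3]])

```text
t: 17.18
tcp_pos: [584.5, -83.6, 100.0]
ee_rot: [-180.0, 12.1, -8.1]
ft_force: [-0.0, -0.7, 0.3]
grip_width: 29.8
gripper_force: 0.0
```

Run:
```python
from h import *
st();plan2(b(31.5,-22,13),-8.1)
c=cam('wrist')
l=lambda P:np.round([(P-BC)@BX,(P-BC)@BY],1)
g=cv2.cvtColor(c['image'],cv2.COLOR_RGB2HSV)
m=cv2.inRange(g,(8,120,90),(25,255,255))
n,_,S,C=cv2.connectedComponentsWithStats(m)
for i in range(1,n):
    P=onz(c,*C[i],25)
    if 8<S[i,4]<200 and abs(l(P)).max()<90: print(S[i],l(P))
```

```text
17.18 [584.5 -83.6 100. ] [-180.    12.1   -8.1] [-0.  -0.7  0.3] 29.8 0.0
turn [-0.   0.1  0. ] shift [17.9  0.2 85.2]
[320 183   8   7  43] [ 29.8 -72.6]
```

carry_out(steps=[[[0,0,0],[5,0,25],0.3],[[0,0,0],[10,0,48],0.3],[[0,0,0],[14,0,66],0.3],[[0,0,0],[16,0,76],0.3],[[0,0,0],[18,0,85],0.3],[[0,0,0],[18,0,85],0.3],[[0,0,0],[18,0,85],0.3]])

```text
t: 17.82
tcp_pos: [585.5, -83.8, 14.7]
ee_rot: [180.0, 11.9, -8.1]
ft_force: [-0.5, 0.1, 0.7]
grip_width: 29.9
gripper_force: 0.0
```

carry_out(steps=[[[0,0,0],[0,0,0],1],[[0,0,0],[0,0,0],1],[[0,0,0],[0,0,0],1],[[0,0,0],[0,0,0],1],[[0,0,0],[0,0,0],1],[[0,0,0],[0,0,0],1]], force=40)

```text
t: 18.32
tcp_pos: [585.7, -83.9, 15.1]
ee_rot: [180.0, 11.9, -8.1]
ft_force: [-0.5, 0.4, 6.7]
grip_width: 13.5
gripper_force: 39.0
```

Run:
```python
from h import *
st()
A=plan2(b(31.5,-22,190),-8.1)
B=plan2(k(-55,45,190),9,P0=A[0],R0=A[1])
D=plan2(k(-55,45,45),9,P0=B[0],R0=B[1])
print(B[0])
```

```text
18.32 [585.7 -83.9  15.1] [180.   11.9  -8.1] [-0.5  0.4  6.7] 13.5 39.0
turn [ 0.  -0.1  0. ] shift [-3.770e+01  1.000e-01 -1.708e+02]
turn [ -3.6  -0.  -16.7] shift [ -23.  -327.8    4.9]
turn [0. 0. 0.] shift [ 30.1  -0.  141.8]
[606.86 244.12 190.  ]
```

carry_out(steps=[[[0,0,0],[-4,0,-20],1],[[0,0,0],[-12,0,-55],1],[[0,0,0],[-20,0,-92],1],[[0,0,0],[-29,0,-130],1],[[0,0,0],[-37,0,-165],1],[[0,0,0],[-38,0,-171],1],[[0,0,0],[-38,0,-171],1],[[0,0,0],[-38,0,-171],1]])

```text
t: 18.98
tcp_pos: [583.2, -83.5, 188.9]
ee_rot: [180.0, 12.0, -8.1]
ft_force: [-0.2, -0.3, -1.0]
grip_width: 13.1
gripper_force: 39.0
```

carry_out(steps=[[[-1,0,-4],[-2,-30,0],1],[[-2,0,-10],[-5,-65,1],1],[[-3.6,0,-16.7],[-7,-100,2],1],[[-3.6,0,-16.7],[-10,-138,3],1],[[-3.6,0,-16.7],[-13,-176,4],1],[[-3.6,0,-16.7],[-16,-214,5],1],[[-3.6,0,-16.7],[-18,-252,5],1],[[-3.6,0,-16.7],[-21,-290,5],1],[[-3.6,0,-16.7],[-23,-320,5],1],[[-3.6,0,-16.7],[-23,-328,5],1],[[-3.6,0,-16.7],[-23,-328,5],1],[[-3.6,0,-16.7],[-23,-328,5],1]])

```text
t: 19.98
tcp_pos: [605.8, 244.0, 187.1]
ee_rot: [179.9, 12.2, 9.0]
ft_force: [0.6, -0.3, 0.6]
grip_width: 13.6
gripper_force: 39.1
```

Run:
```python
from h import *
st();plan2(k(-55,45,45),9)
c=cam('wrist','cw.png');b=cam('scene','cs.png');s=cam('side','cd.png')
a=[cv2.resize(x['image'][:,:,::-1],(400,300)) for x in(c,b,s)]
a.append(cv2.resize(b['image'][150:350,250:500,::-1],(400,300)))
cv2.imwrite('pics/m6.png',np.vstack([np.hstack(a[:2]),np.hstack(a[2:])]))
print(r.read_state()['q'])
```

```text
19.98 [605.8 244.  187.1] [179.9  12.2   9. ] [ 0.6 -0.3  0.6] 13.6 39.1
turn [0.1 0.2 0. ] shift [ 31.   -0.2 138.7]
[15.5286599  37.32669352 79.73394568  1.35401942 74.93177335 96.12019771]
```

View pics/m6.png

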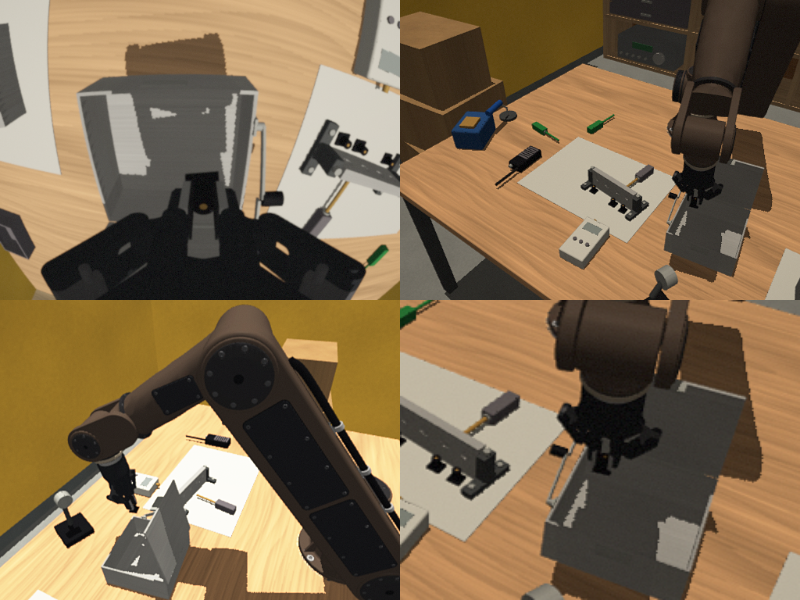

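The bushing is held between the fingers above the open case, and forearm clears the lid. The drift lies on the mat and three bushings still stand by the block. Lowering and releasing.

carry_out(steps=[[[0,0,0],[6,0,28],1],[[0,0,0],[13,0,60],1],[[0,0,0],[20,0,90],1],[[0,0,0],[25,0,114],1],[[0,0,0],[28,0,125],1],[[0,0,0],[28,0,125],1],[[0,0,0],[28,0,125],1],[[0,0,0],[28,0,125],0.3],[[0,0,0],[28,0,125],0.3],[[0,0,0],[28,0,125],0.3],[[0,0,0],[28,0,125],0.3]])

```text
t: 21.05
tcp_pos: [608.0, 244.7, 61.8]
ee_rot: [180.0, 11.9, 9.0]
ft_force: [-0.7, -0.5, 0.1]
grip_width: 30.2
gripper_force: 0.0
```

carry_out(steps=[[[0,0,0],[-6,0,-30],0.3],[[0,0,0],[-14,0,-65],0.3],[[0,0,0],[-22,0,-100],0.3],[[0,0,0],[-28,0,-125],0.3],[[0,0,0],[-28,0,-125],0.3],[[0,0,0],[-28,0,-125],0.3]])

```text
t: 21.55
tcp_pos: [606.6, 244.7, 190.8]
ee_rot: [180.0, 11.8, 9.0]
ft_force: [-0.7, -0.2, -0.8]
grip_width: 30.1
gripper_force: 0.0
```

Run:
```python
from h import *
st()
A=plan2(b(31,23,190),-8.1)
B=plan2(b(31,23,14),-8.1,P0=A[0],R0=A[1])
C=plan2(k(-55,15,190),9,P0=A[0],R0=A[1])
D=plan2(b(30.5,-70,190),-8.1,P0=C[0],R0=C[1])
C=plan2(k(-55,-15,190),9,P0=D[0],R0=D[1])
D=plan2(b(30.5,68.5,190),-8.1,P0=C[0],R0=C[1])
C=plan2(k(-55,-45,190),9,P0=D[0],R0=D[1])
```

```text
21.55 [606.6 244.7 190.8] [180.   11.8   9. ] [-0.7 -0.2 -0.8] 30.1 0.0
turn [ 3.6 -0.2 16.8] shift [-59.6 277.6  13.4]
turn [0. 0. 0.] shift [ 36.6  -0.  172.2]
turn [ -3.6  -0.  -16.7] shift [ -31.1 -311.5    6.6]
turn [ 3.6  0.  16.7] shift [-87.  395.8  18.5]
turn [ -3.6  -0.  -16.7] shift [ -39.3 -433.1    8.4]
turn [ 3.6  0.  16.7] shift [-47.3 293.4  10. ]
turn [ -3.6  -0.  -16.7] shift [ -47.8 -323.3   10.2]
```

carry_out(steps=[[[1,0,4],[-7,33,1],0.3],[[2,0,10],[-15,70,3],0.3],[[3.6,-0.2,16.8],[-23,108,5],0.3],[[3.6,-0.2,16.8],[-31,146,7],0.3],[[3.6,-0.2,16.8],[-39,184,9],0.3],[[3.6,-0.2,16.8],[-47,222,11],0.3],[[3.6,-0.2,16.8],[-54,256,12],0.3],[[3.6,-0.2,16.8],[-59.6,277.6,13.4],0.3],[[3.6,-0.2,16.8],[-59.6,277.6,13.4],0.3],[[3.6,-0.2,16.8],[-59.6,277.6,13.4],0.3]])

```text
t: 22.38
tcp_pos: [588.9, -40.1, 187.3]
ee_rot: [180.0, 12.3, -8.3]
ft_force: [0.9, 0.3, -0.1]
grip_width: 29.8
gripper_force: 0.0
```

carry_out(steps=[[[0,0,0],[7,0,33],0.3],[[0,0,0],[15,0,70],0.3],[[0,0,0],[22,0,105],0.3],[[0,0,0],[28,0,135],0.3],[[0,0,0],[33,0,155],0.3],[[0,0,0],[36.6,0,172],0.3],[[0,0,0],[36.6,0,172],0.3],[[0,0,0],[36.6,0,172],0.3],[[0,0,0],[36.6,0,172],1],[[0,0,0],[36.6,0,172],1],[[0,0,0],[36.6,0,172],1],[[0,0,0],[36.6,0,172],1]])

```text
t: 23.38
tcp_pos: [589.3, -39.3, 13.6]
ee_rot: [179.9, 12.1, -8.2]
ft_force: [1.2, 1.2, 4.9]
grip_width: 13.9
gripper_force: 39.3
```

carry_out(steps=[[[0,0,0],[0,0,0],1],[[0,0,0],[0,0,0],1],[[0,0,0],[0,0,0],1]])

```text
t: 23.63
tcp_pos: [589.3, -39.3, 13.6]
ee_rot: [180.0, 12.1, -8.2]
ft_force: [-0.3, 2.4, 6.5]
grip_width: 13.4
gripper_force: 39.5
```

carry_out(steps=[[[0,0,0],[-4,0,-20],1],[[0,0,0],[-12,0,-55],1],[[0,0,0],[-20,0,-92],1],[[0,0,0],[-29,0,-130],1],[[0,0,0],[-36,0,-165],1],[[0,0,0],[-37,0,-172],1],[[0,0,0],[-37,0,-172],1],[[0,0,0],[-37,0,-172],1]])

```text
t: 24.3
tcp_pos: [588.7, -39.2, 188.2]
ee_rot: [179.9, 12.2, -8.2]
ft_force: [-0.6, 0.2, -0.8]
grip_width: 13.5
gripper_force: 39.1
```

carry_out(steps=[[[-1,0,-4],[-3,-30,0],1],[[-2,0,-10],[-6,-65,1],1],[[-3.6,0,-16.7],[-10,-100,2],1],[[-3.6,0,-16.7],[-14,-138,3],1],[[-3.6,0,-16.7],[-17,-176,4],1],[[-3.6,0,-16.7],[-21,-214,5],1],[[-3.6,0,-16.7],[-25,-252,6],1],[[-3.6,0,-16.7],[-29,-290,6],1],[[-3.6,0,-16.7],[-31,-308,6.5],1],[[-3.6,0,-16.7],[-31,-311,6.5],1],[[-3.6,0,-16.7],[-31,-311,6.5],1],[[-3.6,0,-16.7],[-31,-311,6.5],1]])

```text
t: 25.3
tcp_pos: [601.7, 272.0, 187.1]
ee_rot: [179.9, 12.3, 8.9]
ft_force: [0.8, 0.2, 0.1]
grip_width: 13.9
gripper_force: 39.1
```

carry_out(steps=[[[0,0,0],[6,0,28],1],[[0,0,0],[13,0,60],1],[[0,0,0],[20,0,90],1],[[0,0,0],[25,0,114],1],[[0,0,0],[28,0,125],1],[[0,0,0],[28,0,125],1],[[0,0,0],[28,0,125],1]])

```text
t: 25.88
tcp_pos: [603.3, 272.3, 60.7]
ee_rot: [179.9, 12.2, 8.8]
ft_force: [-0.3, 0.5, 0.3]
grip_width: 13.9
gripper_force: 39.1
```

carry_out(steps=[[[0,0,0],[0,0,0],0.3],[[0,0,0],[0,0,0],0.3],[[0,0,0],[0,0,0],0.3],[[0,0,0],[0,0,0],0.3],[[0,0,0],[-6,0,-30],0.3],[[0,0,0],[-14,0,-65],0.3],[[0,0,0],[-22,0,-100],0.3],[[0,0,0],[-28,0,-125],0.3],[[0,0,0],[-28,0,-125],0.3],[[0,0,0],[-28,0,-125],0.3]])

```text
t: 26.72
tcp_pos: [602.2, 273.4, 190.4]
ee_rot: [180.0, 12.0, 8.9]
ft_force: [-0.1, -1.3, -1.2]
grip_width: 29.9
gripper_force: 0.0
```

Run:
```python
from h import *
st()
A=plan2(b(30.5,-70,190),-8.1)
B=plan2(b(30.5,-70,19),-8.1,P0=A[0],R0=A[1])
```

```text
26.72 [602.2 273.4 190.4] [180.   12.    8.9] [-0.1 -1.3 -1.2] 29.9 0.0
turn [ 3.6  0.  16.7] shift [-86.3 395.6  18.8]
turn [0. 0. 0.] shift [ 35.6  -0.  167.3]
```

carry_out(steps=[[[1,0,4],[-7,33,1],0.4],[[2,0,10],[-15,70,3],0.4],[[3.6,0,16.7],[-24,108,5],0.4],[[3.6,0,16.7],[-32,146,7],0.4],[[3.6,0,16.7],[-40,184,9],0.4],[[3.6,0,16.7],[-49,222,11],0.4],[[3.6,0,16.7],[-57,260,12],0.4],[[3.6,0,16.7],[-65,298,14],0.4],[[3.6,0,16.7],[-74,336,16],0.4],[[3.6,0,16.7],[-82,374,18],0.4],[[3.6,0,16.7],[-86.3,395,18.8],0.4],[[3.6,0,16.7],[-86.3,395,18.8],0.4]])

```text
t: 27.72
tcp_pos: [575.0, -134.7, 187.2]
ee_rot: [179.9, 12.3, -8.4]
ft_force: [0.6, -0.4, 0.1]
grip_width: 25.5
gripper_force: 0.0
```

carry_out(steps=[[[0,0,0],[7,0,33],0.4],[[0,0,0],[15,0,70],0.4],[[0,0,0],[21,0,100],0.4],[[0,0,0],[25,0,120],0.4],[[0,0,0],[25,0,120],0.4],[[0,0,0],[25,0,120],0.4]])

```text
t: 28.22
tcp_pos: [574.4, -130.0, 65.0]
ee_rot: [180.0, 12.4, -8.1]
ft_force: [0.4, 0.3, 0.3]
grip_width: 25.7
gripper_force: 0.0
```

Run:
```python
from h import *
st();plan2(b(30.5,-70,20),-8.1)
c=cam('wrist','w7.png')
g=cv2.cvtColor(c['image'],cv2.COLOR_RGB2HSV)
m=cv2.inRange(g,(8,120,90),(25,255,255))
n,_,S,C=cv2.connectedComponentsWithStats(m)
print(proj(c,b(30.5,-70,25)))
for i in range(1,n):
    if 8<S[i,4]<300: P=onz(c,*C[i],25);print(S[i],C[i],[(P-BC)@BX,(P-BC)@BY])
```

```text
28.22 [ 574.4 -130.    65. ] [180.   12.4  -8.1] [0.4 0.3 0.3] 25.7 0.0
turn [ 0.   0.4 -0. ] shift [11.7  0.8 43.5]
(np.float64(258.4684315095193), np.float64(206.0035351435038))
[90 31  7 12 21] [92.0952381  36.66666667] [np.float64(144.82956476412275), np.float64(26.213954579189082)]
[83 34  8 12 37] [86.13513514 39.75675676] [np.float64(143.74125285716931), np.float64(30.63426808444522)]
[ 74 202   7   7  35] [ 77.14285714 205.        ] [np.float64(29.7605813814656), np.float64(66.30134968912373)]
[  1 235  10  12  41] [  6.04878049 239.87804878] [np.float64(-13.709902456233598), np.float64(180.02156786007026)]
[ 42 289  20   8  66] [ 51.06060606 292.36363636] [np.float64(-82.72097550328562), np.float64(152.05485903844865)]
[ 63 292   6   6  14] [ 65.92857143 294.71428571] [np.float64(-81.8783568722408), np.float64(130.09880135541647)]
[ 52 299   6   5  11] [ 54.27272727 301.        ] [np.float64(-97.73247797157094), np.float64(155.7628600651888)]
[ 59 299   5   6  12] [ 61.         301.08333333] [np.float64(-95.24084790693286), np.float64(144.26145813476734)]
[ 63 298  14   7  3
[... 186 characters left out ...]
64(168.73002858226917)]
[ 78 300   8   6  19] [ 81.26315789 303.10526316] [np.float64(-91.98066276323857), np.float64(114.32198479777145)]
[ 51 307  19  11  63] [ 60.36507937 310.65079365] [np.float64(-114.77318672443413), np.float64(155.98731979080702)]
[ 60 307  31  24 159] [ 73.55345912 317.08176101] [np.float64(-122.62400225393566), np.float64(140.2514190598888)]
[ 57 312   4   8  10] [ 58.8 315.6] [np.float64(-126.41093650124894), np.float64(165.00421214453414)]
[ 53 315   6   8  13] [ 55.92307692 317.92307692] [np.float64(-133.3382728083391), np.float64(173.67504529030714)]
[  0 380   5   4  12] [  1.41666667 382.08333333] [np.float64(-625.5728611295824), np.float64(713.6345535187638)]
```

Run:
```python
from h import *
c=cam('wrist')
g=cv2.cvtColor(c['image'],cv2.COLOR_RGB2HSV)
m=cv2.inRange(g,(5,100,25),(28,255,255));m[:150]=0;m[250:]=0;m[:,:200]=0;m[:,320:]=0
n,_,S,C=cv2.connectedComponentsWithStats(m)
for i in range(1,n):
    if S[i,4]>5: P=onz(c,*C[i],25);print(S[i],C[i],[(P-BC)@BX,(P-BC)@BY])
print(c['image'][190:224:3,235:285:4].mean(2).astype(int))
```

```text
[257 203  10   9  65] [261.90769231 207.03076923] [np.float64(29.720818928851607), np.float64(-72.47182369379685)]
[[100 100  90  13  21  18  17  16  14  11   4  85  99]
 [100  98  95  16  17   9  12  20   9  12  14  79  98]
 [ 97  99  96  16  14  10  11  15  16  11  13  77  98]
 [100  96  99  22  11   5  10  13  10  18  14  66  99]
 [ 96 101  97  40  21  12   4  20  20   5  17  53  97]
 [ 98  99  98  52  15  10  41  56  12  21  21  54  98]
 [100  99  99  77  12  17  54  60  10  19  91 100  99]
 [ 96  99  97  98  64  14  18  32  16  14  98  98  97]
 [ 76  76  75  76  72  23   9  11  14  63  77  78  76]
 [ 72  75  74  74  75  73  59  60  68  75  75  77  73]
 [ 73  75  73  76  73  75  74  76  77  75  76  76  77]
 [ 73  77  74  73  75  75  76  77  74  75  75  75  75]]
```

carry_out(steps=[[[0,0,0],[4,0.8,15],0.4],[[0,0,0],[8,0.8,30],0.4],[[0,0,0],[10,0.8,38],0.4],[[0,0,0],[11.7,0.8,43.5],0.4],[[0,0,0],[11.7,0.8,43.5],0.4],[[0,0,0],[11.7,0.8,43.5],0.4],[[0,0,0],[11.7,0.8,43.5],1],[[0,0,0],[11.7,0.8,43.5],1],[[0,0,0],[11.7,0.8,43.5],1],[[0,0,0],[11.7,0.8,43.5],1],[[0,0,0],[11.7,0.8,43.5],1],[[0,0,0],[11.7,0.8,43.5],1]])

```text
t: 29.32
tcp_pos: [577.5, -132.0, 21.9]
ee_rot: [179.9, 12.1, -8.2]
ft_force: [-0.2, 1.4, 6.2]
grip_width: 11.6
gripper_force: 39.3
```

carry_out(steps=[[[0,0,0],[0,0,0],1],[[0,0,0],[-3,0,-12],1],[[0,0,0],[-8,0,-36],1],[[0,0,0],[-16,0,-72],1],[[0,0,0],[-24,0,-110],1],[[0,0,0],[-31,0,-145],1],[[0,0,0],[-36,0,-166],1],[[0,0,0],[-36,0,-166],1],[[0,0,0],[-36,0,-166],1]])

```text
t: 30.07
tcp_pos: [577.0, -131.8, 192.5]
ee_rot: [179.9, 12.0, -8.2]
ft_force: [0.3, 0.3, -1.7]
grip_width: 11.5
gripper_force: 39.0
```

Run:
```python
from h import *
st();plan2(k(-55,-15,190),9)
```

```text
30.07 [ 577.  -131.8  192.5] [179.9  12.   -8.2] [ 0.3  0.3 -1.7] 11.5 39.0
turn [ -3.5   0.  -16.8] shift [ -40.2 -433.7   10.5]
```

carry_out(steps=[[[-1,0,-4],[-2,-25,0],1],[[-2,0,-10],[-6,-60,1],1],[[-3.5,0,-16.8],[-9,-98,2],1],[[-3.5,0,-16.8],[-13,-137,3],1],[[-3.5,0,-16.8],[-16,-176,4],1],[[-3.5,0,-16.8],[-20,-215,5],1],[[-3.5,0,-16.8],[-24,-254,6],1],[[-3.5,0,-16.8],[-27,-293,7],1],[[-3.5,0,-16.8],[-31,-332,8],1],[[-3.5,0,-16.8],[-34,-370,9],1],[[-3.5,0,-16.8],[-38,-405,10],1],[[-3.5,0,-16.8],[-40,-428,10.5],1]])

```text
t: 31.07
tcp_pos: [595.6, 300.9, 186.9]
ee_rot: [-179.9, 12.3, 9.1]
ft_force: [1.1, -0.4, 0.2]
grip_width: 11.6
gripper_force: 39.0
```

carry_out(steps=[[[0,0,0],[0,-4,5],1],[[0,0,0],[6,-5,28],1],[[0,0,0],[13,-5,60],1],[[0,0,0],[20,-5,90],1],[[0,0,0],[25,-5,114],1],[[0,0,0],[28,-5,125],1],[[0,0,0],[28,-5,125],1],[[0,0,0],[28,-5,125],1]])

```text
t: 31.73
tcp_pos: [597.0, 302.6, 60.4]
ee_rot: [-179.9, 12.3, 9.0]
ft_force: [-0.6, 0.6, 1.2]
grip_width: 11.6
gripper_force: 39.0
```

carry_out(steps=[[[0,0,0],[0,0,0],0.3],[[0,0,0],[0,0,0],0.3],[[0,0,0],[0,0,0],0.3],[[0,0,0],[0,0,0],0.3],[[0,0,0],[-6,0,-30],0.3],[[0,0,0],[-14,0,-65],0.3],[[0,0,0],[-22,0,-100],0.3],[[0,0,0],[-28,0,-125],0.3],[[0,0,0],[-28,0,-125],0.3],[[0,0,0],[-28,0,-125],0.4]])

```text
t: 32.57
tcp_pos: [596.4, 303.0, 190.7]
ee_rot: [-179.9, 12.0, 9.0]
ft_force: [0.2, -0.3, -0.9]
grip_width: 25.7
gripper_force: 0.0
```

Run:
```python
from h import *
st()
A=plan2(b(30.5,68.5,190),-8.1)
B=plan2(b(30.5,68.5,65),-8.1,P0=A[0],R0=A[1])
```

```text
32.57 [596.4 303.  190.7] [-179.9   12.     9. ] [ 0.2 -0.3 -0.9] 25.7 0.0
turn [ 3.4  0.  16.8] shift [-46.1 293.1   9.9]
turn [0. 0. 0.] shift [ 26.   -0.  122.3]
```

carry_out(steps=[[[1,0,4],[-5,33,1],0.4],[[2,0,10],[-11,70,3],0.4],[[3.4,0,16.8],[-17,108,4],0.4],[[3.4,0,16.8],[-23,146,5],0.4],[[3.4,0,16.8],[-29,184,6],0.4],[[3.4,0,16.8],[-35,222,8],0.4],[[3.4,0,16.8],[-41,260,9],0.4],[[3.4,0,16.8],[-46,288,10],0.4],[[3.4,0,16.8],[-46,293,10],0.4],[[3.4,0,16.8],[-46,293,10],0.4]])

```text
t: 33.4
tcp_pos: [595.1, 4.3, 187.2]
ee_rot: [179.8, 12.3, -8.3]
ft_force: [0.2, 0.3, -0.2]
grip_width: 25.4
gripper_force: 0.0
```

carry_out(steps=[[[0,0,0],[7,0,33],0.4],[[0,0,0],[15,0,70],0.4],[[0,0,0],[21,0,100],0.4],[[0,0,0],[26,0,122],0.4],[[0,0,0],[26,0,122],0.4],[[0,0,0],[26,0,122],0.4],[[0,0,0],[26,0,122],0.4]])

```text
t: 33.98
tcp_pos: [595.5, 6.5, 64.5]
ee_rot: [179.9, 12.1, -8.1]
ft_force: [-0.4, 0.1, 0.4]
grip_width: 25.7
gripper_force: 0.0
```

Run:
```python
from h import *
st();plan2(b(30.5,68.5,19.5),-8.1)
c=cam('wrist','w8.png')
g=cv2.cvtColor(c['image'],cv2.COLOR_RGB2HSV)
m=cv2.inRange(g,(5,100,25),(28,255,255));m[:150]=0;m[250:]=0;m[:,:200]=0;m[:,320:]=0
n,_,S,C=cv2.connectedComponentsWithStats(m)
for i in range(1,n):
    if S[i,4]>5: P=onz(c,*C[i],25);print(S[i],C[i],[(P-BC)@BX,(P-BC)@BY])
```

```text
33.98 [595.5   6.5  64.5] [179.9  12.1  -8.1] [-0.4  0.1  0.4] 25.7 0.0
turn [ 0.1  0.1 -0. ] shift [ 9.7  0.3 43.9]
[258 206  10   9  67] [262.25373134 209.76119403] [np.float64(29.860009592853817), np.float64(65.58111690697484)]
```

carry_out(steps=[[[0,0,0],[3,1,15],0.4],[[0,0,0],[6,1,30],0.4],[[0,0,0],[8,1,38],0.4],[[0,0,0],[9.7,1,44],0.4],[[0,0,0],[9.7,1,44],0.4],[[0,0,0],[9.7,1,44],0.4],[[0,0,0],[9.7,1,44],1],[[0,0,0],[9.7,1,44],1],[[0,0,0],[9.7,1,44],1],[[0,0,0],[9.7,1,44],1],[[0,0,0],[9.7,1,44],1],[[0,0,0],[9.7,1,44],1]])

```text
t: 35.03
tcp_pos: [595.5, 4.6, 19.3]
ee_rot: [179.8, 12.1, -8.2]
ft_force: [0.7, -0.2, 6.6]
grip_width: 12.8
gripper_force: 39.3
```

carry_out(steps=[[[0,0,0],[0,0,0],1],[[0,0,0],[-3,0,-12],1],[[0,0,0],[-8,0,-36],1],[[0,0,0],[-16,0,-72],1],[[0,0,0],[-24,0,-110],1],[[0,0,0],[-31,0,-145],1],[[0,0,0],[-36,0,-166],1],[[0,0,0],[-36,0,-166],1],[[0,0,0],[-36,0,-166],1]])

```text
t: 35.78
tcp_pos: [595.0, 5.1, 189.9]
ee_rot: [179.9, 12.0, -8.2]
ft_force: [-0.8, 0.8, -1.1]
grip_width: 12.7
gripper_force: 39.0
```

Run:
```python
from h import *
st();plan2(k(-55,-45,190),9)
```

```text
35.78 [595.    5.1 189.9] [179.9  12.   -8.2] [-0.8  0.8 -1.1] 12.7 39.0
turn [ -3.4   0.  -16.8] shift [ -47.7 -324.4    9.2]
```

carry_out(steps=[[[-1,0,-4],[-4,-28,1],1],[[-2,0,-10],[-9,-62,2],1],[[-3.4,0,-16.8],[-15,-100,3],1],[[-3.4,0,-16.8],[-21,-138,4],1],[[-3.4,0,-16.8],[-26,-176,5],1],[[-3.4,0,-16.8],[-32,-214,6],1],[[-3.4,0,-16.8],[-37,-252,7],1],[[-3.4,0,-16.8],[-43,-290,8],1],[[-3.4,0,-16.8],[-47,-318,9],1],[[-3.4,0,-16.8],[-47.7,-324,9.2],1],[[-3.4,0,-16.8],[-47.7,-324,9.2],1]])

```text
t: 36.7
tcp_pos: [591.7, 334.3, 186.6]
ee_rot: [-180.0, 12.3, 9.2]
ft_force: [0.3, -0.6, -0.1]
grip_width: 12.6
gripper_force: 39.1
```

carry_out(steps=[[[0,0,0],[2,0,8],1],[[0,0,0],[6,0,28],1],[[0,0,0],[13,0,60],1],[[0,0,0],[20,0,90],1],[[0,0,0],[25,0,114],1],[[0,0,0],[28,0,125],1],[[0,0,0],[28,0,125],1],[[0,0,0],[28,0,125],1]])

```text
t: 37.37
tcp_pos: [594.1, 332.0, 60.6]
ee_rot: [-179.9, 12.2, 8.9]
ft_force: [-0.3, -0.2, 0.6]
grip_width: 12.9
gripper_force: 39.1
```

carry_out(steps=[[[0,0,0],[0,0,0],0.3],[[0,0,0],[0,0,0],0.3],[[0,0,0],[0,0,0],0.3],[[0,0,0],[0,0,0],0.3],[[0,0,0],[-6,0,-30],0.3],[[0,0,0],[-14,0,-65],0.3],[[0,0,0],[-22,0,-100],0.3],[[0,0,0],[-28,0,-125],0.3],[[0,0,0],[-28,0,-125],1],[[0,0,0],[-28,0,-125],1]])

```text
t: 38.2
tcp_pos: [593.0, 332.9, 190.5]
ee_rot: [-179.9, 12.0, 9.0]
ft_force: [-0.1, 0.2, -0.6]
grip_width: 6.5
gripper_force: 0.0
```

Run:
```python
from h import *
st()
# above the mat, to look; knob approach
A=plan2(k(10,122,200),-8,0)
c=cam('wrist','w9.png')
```

```text
38.2 [593.  332.9 190.5] [-179.9   12.     9. ] [-0.1  0.2 -0.6] 6.5 0.0
turn [ 1.7 11.9 17. ] shift [-65.9 166.8   3.9]
```

Run:
```python
from h import *
st()
w=cam('wrist');s=cam('scene');d=cam('side')
K=k(9.7,122,120.6);print('exp',K)
for n,c in(('w',w),('s',s),('side',d)):
    u,v=np.round(proj(c,K)).astype(int);print(n,u,v)
    x0,y0=max(u-25,0),max(v-25,0)
    g=cv2.cvtColor(c['image'],cv2.COLOR_RGB2GRAY)[y0:v+26,x0:u+26]
    if g.size==0: continue
    n2,_,S,C=cv2.connectedComponentsWithStats((g<32).astype(np.uint8))
    for i in range(1,n2):
        if S[i,4]>15: print('  ',S[i]+[x0,y0,0,0,0],C[i]+[x0,y0])
# dots in case
g=cv2.cvtColor(w['image'],cv2.COLOR_RGB2HSV);m=cv2.inRange(g,(5,100,25),(28,255,255))
n2,_,S,C=cv2.connectedComponentsWithStats(m)
for i in range(1,n2):
    if 6<S[i,4]<150:
        P=onz(w,*C[i],15)-CC;L=[P@CX,P@CY]
        if max(map(abs,L))<100: print('case dot',S[i,4],C[i].round(),np.round(L))
```

```text
38.25 [592.5 332.7 188.8] [-179.9   12.1    9. ] [ 0.8 -0.5 -0.8] 0.5 0.0
exp [554.9484 157.9508 120.6   ]
w 431 247
   [424 241  22  16 249] [435.15261044 248.26506024]
s 347 251
   [322 226  12  13  32] [327.125   231.34375]
   [344 247  11   8  58] [348.84482759 250.12068966]
side 209 266
case dot 40 [319. 141.] [-54.  20.]
case dot 34 [261. 143.] [-51. -42.]
case dot 34 [346. 144.] [-51.  51.]
case dot 31 [289. 145.] [-49. -11.]
```

All four bushings are seen in the case (wrist dots at local (-54,20), (-51,-42), (-51,51), (-49,-11)). Knob next.

Run:
```python
from h import *
w=cam('wrist');s=cam('scene')
P,e=tri(w,(435.15,248.27),s,(348.84,250.12));print(P,e,[(P-CC)@CX,(P-CC)@CY])
Q=k(8,126,160)
A=plan2(Q,9)
B=plan2(k(4,126,134),9,P0=A[0],R0=A[1])
C=plan2(k(16,126,110),9,P0=B[0],R0=B[1])
```

```text
[562.51177936 164.0901152  132.64558612] 0.9234969699758585 [np.float64(1.274304020300999), np.float64(117.17280376219675)]
turn [-0.   0.3  0. ] shift [-55.4 170.6  39.9]
turn [0. 0. 0.] shift [ 9.3  0.  24.6]
turn [0. 0. 0.] shift [-6.8 -0.  26. ]
```

Run:
```python
from h import *
A=plan2(k(8,124,165),9)
B=plan2(k(8,124,140),9,P0=A[0],R0=A[1])
```

```text
turn [-0.   0.3  0. ] shift [-56.5 168.6  35. ]
turn [0. 0. 0.] shift [ 5.2 -0.  24.5]
```

carry_out(steps=[[[0,0,0],[-8,28,0],1],[[0,0,0],[-16,62,4],1],[[0,0,0],[-27,98,10],1],[[0,0,0],[-37,132,18],1],[[0,0,0],[-47,160,24],1],[[0,0,0],[-54,168.5,29],1],[[0,0,0],[-56,168.5,33],1],[[0,0,0],[-56,168.5,33],1],[[0,0,0],[-56,168.5,33],1]])

```text
t: 39.25
tcp_pos: [558.3, 157.4, 167.6]
ee_rot: [-179.9, 12.2, 9.0]
ft_force: [0.1, 0.1, -0.3]
grip_width: -0.1
gripper_force: 0.0
```

Run:
```python
from h import *
st()
plan2(k(8,124,145),9)
```

```text
39.25 [558.3 157.4 167.6] [-179.9   12.2    9. ] [ 0.1  0.1 -0.3] -0.1 0.0
turn [-0.1  0.2  0. ] shift [ 3.2  1.  22.4]
```

carry_out(steps=[[[0,0,0],[2,0,10],1],[[0,0,0],[4,0,20],1],[[0,0,0],[5.5,0,26],1],[[0,0,0],[6,0,29],1],[[0,0,0],[6.5,0,31],1],[[0,0,0],[6.5,0,31],1]])

```text
t: 39.75
tcp_pos: [557.9, 156.7, 135.5]
ee_rot: [-179.9, 12.2, 9.0]
ft_force: [-0.6, 0.2, -0.2]
grip_width: -0.2
gripper_force: 0.0
```

carry_out(steps=[[[0,0,0],[0.5,0,2],1],[[0,0,0],[0.8,0,4],1],[[0,0,0],[0.8,0,4],1]])

```text
t: 40.0
tcp_pos: [557.8, 156.5, 131.9]
ee_rot: [-179.9, 12.2, 9.0]
ft_force: [-0.6, -0.4, -0.3]
grip_width: 0.0
gripper_force: 0.0
```

carry_out(steps=[[[0,0,0],[0.4,0,2],1],[[0,0,0],[0.8,0,4],1],[[0,0,0],[0.8,0,4],1]])

```text
t: 40.25
tcp_pos: [557.6, 156.5, 127.8]
ee_rot: [-179.9, 12.2, 9.0]
ft_force: [-0.3, -0.3, 0.3]
grip_width: -0.1
gripper_force: 0.1
```

carry_out(steps=[[[0,0,0],[-0.5,0,2],1],[[0,0,0],[-1,0,4],1],[[0,0,0],[-1,0,4],1]])

```text
t: 40.5
tcp_pos: [555.6, 156.3, 124.1]
ee_rot: [-179.9, 12.2, 9.0]
ft_force: [0.0, -0.1, 1.0]
grip_width: -0.1
gripper_force: 0.5
```

carry_out(steps=[[[0,0,0],[-0.5,0,2],1],[[0,0,0],[-1,0,4],1],[[0,0,0],[-1.5,0,6],1],[[0,0,0],[-1.5,0,6],1]])

```text
t: 40.83
tcp_pos: [553.0, 155.9, 118.3]
ee_rot: [-179.9, 12.2, 9.0]
ft_force: [-0.2, 0.1, 1.1]
grip_width: -0.2
gripper_force: 0.0
```

Run:
```python
from h import *
st();s=cam('scene','kn.png')
g=cv2.cvtColor(s['image'],cv2.COLOR_RGB2GRAY)[232:275,325:375]
n2,_,S,C=cv2.connectedComponentsWithStats((g<32).astype(np.uint8))
for i in range(1,n2):
    if S[i,4]>15: print('  ',S[i]+[325,232,0,0,0],C[i]+[325,232])
```

```text
40.83 [553.  155.9 118.3] [-179.9   12.2    9. ] [-0.2  0.1  1.1] -0.2 0.0
   [325 232  50  26 570] [353.73508772 239.43333333]
```

carry_out(steps=[[[0,0,0],[-6,0,-28],1],[[0,0,0],[-14,0,-66],1],[[0,0,0],[0,-30,-70],1],[[0,0,0],[20,-65,-70],1],[[0,0,0],[40,-100,-70],1],[[0,0,0],[55,-135,-70],1],[[0,0,0],[55,-165,-70],1],[[0,0,0],[55,-168,-70],1],[[0,0,0],[55,-168,-70],1],[[0,0,0],[55,-168,-70],1]])

```text
t: 41.72
tcp_pos: [594.7, 332.1, 175.5]
ee_rot: [-179.9, 12.2, 9.0]
ft_force: [-0.1, -0.7, 0.6]
grip_width: 0.0
gripper_force: 0.0
```

Run:
```python
from h import *
st();w=cam('wrist','kw.png');s=cam('scene','ks.png')
for c,K in((w,k(9.7,122,120.6)),(s,k(9.7,122,120.6))):
    u,v=np.round(proj(c,K)).astype(int);print(u,v)
    x0,y0=u-30,v-30
    g=cv2.cvtColor(c['image'],cv2.COLOR_RGB2GRAY)[y0:v+31,x0:u+31]
    n2,_,S,C=cv2.connectedComponentsWithStats((g<32).astype(np.uint8))
    for i in range(1,n2):
        if S[i,4]>15: print('  ',S[i]+[x0,y0,0,0,0],C[i]+[x0,y0])
```

```text
41.72 [594.7 332.1 175.5] [-179.9   12.2    9. ] [-0.1 -0.7  0.6] 0.0 0.0
435 257
   [423 248  21  16 232] [433.35775862 255.81896552]
347 251
   [320 222  15  18  44] [327.63636364 230.72727273]
   [344 248  11   9  58] [348.94827586 251.9137931 ]
```

Run:
```python
from h import *
w=cam('wrist');s=cam('scene')
P,e=tri(w,(433.36,255.82),s,(348.95,251.91));print(P,e)
a=np.array(proj(s,k(9.7,122,120.6)))
for d in(4,8,12,16,20): print(d,np.array(proj(s,k(9.7+.47*d,122,120.6-d)))-a)
print('obs',np.array([348.95,251.91])-[348.84,250.12])
```

```text
[559.44119502 163.7504123  124.70722991] 0.24385249443130882
4 [0.08250212 0.72305559]
8 [0.16447195 1.44144612]
12 [0.24591462 2.15521661]
16 [0.3268352  2.86441147]
20 [0.4072387  3.56907457]
obs [0.11 1.79]
```

carry_out(steps=[[[0,0,0],[-8,28,0],1],[[0,0,0],[-22,66,0],1],[[0,0,0],[-36,104,0],1],[[0,0,0],[-52,140,0],1],[[0,0,0],[-66,164,2],1],[[0,0,0],[-69,168,4],1],[[0,0,0],[-65,168,24],1],[[0,0,0],[-60,168,46],1],[[0,0,0],[-57,168,62],1],[[0,0,0],[-56,168,67],1],[[0,0,0],[-55,168,70],1],[[0,0,0],[-55,168,70],1]])

```text
t: 42.92
tcp_pos: [553.5, 155.8, 118.9]
ee_rot: [-179.9, 12.2, 9.0]
ft_force: [-0.5, 0.4, -0.4]
grip_width: -0.3
gripper_force: 0.0
```

carry_out(steps=[[[0,0,0],[-0.6,0,2],1],[[0,0,0],[-1.2,0,4],1],[[0,0,0],[-1.8,0,6],1],[[0,0,0],[-2.4,0,8],1],[[0,0,0],[-3,0,10],1],[[0,0,0],[-3.6,0,12],1],[[0,0,0],[-3.6,0,12],1]])

```text
t: 43.5
tcp_pos: [547.1, 155.0, 107.5]
ee_rot: [-179.9, 12.2, 9.0]
ft_force: [1.9, 0.0, 1.8]
grip_width: -0.4
gripper_force: 0.6
```

carry_out(steps=[[[0,0,0],[-0.6,0,2],1],[[0,0,0],[-1.2,0,4],1],[[0,0,0],[-1.8,0,6],1],[[0,0,0],[-2.4,0,8],1],[[0,0,0],[-2.4,0,8],1]])

```text
t: 43.92
tcp_pos: [543.0, 154.3, 100.1]
ee_rot: [-179.9, 12.2, 9.0]
ft_force: [1.9, -0.5, 1.4]
grip_width: -0.3
gripper_force: 0.7
```

carry_out(steps=[[[0,0,0],[-8,0,-38],1],[[0,0,0],[-16,0,-76],1],[[0,0,0],[-24,0,-115],1],[[0,0,0],[-32,0,-155],1],[[0,0,0],[-40,0,-195],1],[[0,0,0],[-48,0,-230],1],[[0,0,0],[-48,0,-230],1],[[0,0,0],[-48,0,-230],1]])

```text
t: 44.58
tcp_pos: [544.7, 154.3, 336.6]
ee_rot: [-179.9, 12.1, 9.0]
ft_force: [0.8, -0.6, -1.5]
grip_width: 0.0
gripper_force: 0.0
```

Run:
```python
from h import *
st();s=cam('scene','ks2.png')
u,v=348,255
g=cv2.cvtColor(s['image'],cv2.COLOR_RGB2GRAY)[v-20:v+25,u-20:u+25]
n2,_,S,C=cv2.connectedComponentsWithStats((g<32).astype(np.uint8))
for i in range(1,n2):
    if S[i,4]>15: print('  ',S[i]+[u-20,v-20,0,0,0],C[i]+[u-20,v-20])
A=plan2(k(85,0,330),9,0)
B=plan2(k(110,0,330),9,0,P0=A[0],R0=A[1])
C=plan2(k(100-185*np.cos(np.radians(78))+25,0,86+185*np.sin(np.radians(78))),9,0,P0=B[0],R0=B[1]);print(B[0],C[0])
```

```text
44.58 [544.7 154.3 336.6] [-179.9   12.1    9. ] [ 0.8 -0.6 -1.5] 0.0 0.0
   [344 253  11   9  59] [349.08474576 256.47457627]
turn [-0.1 12.3  0. ] shift [ -61.7 -124.1   18.6]
turn [0. 0. 0.] shift [-25.  -0.  -0.]
turn [0. 0. 0.] shift [23.5  0.  63. ]
[436.82 262.84 330.  ] [460.00209885 266.5003314  266.95730614]
```

carry_out(steps=[[[0,4,0],[-10,-20,0],1],[[0,8,0],[-25,-52,5],1],[[0,12.3,0],[-40,-85,10],1],[[0,12.3,0],[-55,-112,15],1],[[0,12.3,0],[-61.7,-124,18.6],1],[[0,12.3,0],[-61.7,-124,18.6],1],[[0,12.3,0],[-61.7,-124,18.6],1]])

```text
t: 45.22
tcp_pos: [461.5, 266.9, 329.0]
ee_rot: [-180.0, 0.1, 9.1]
ft_force: [1.1, -1.0, -0.3]
grip_width: 0.2
gripper_force: 0.0
```

carry_out(steps=[[[0,0,0],[-15,0,0],1],[[0,0,0],[-30,0,0],1],[[0,0,0],[-30,0,20],1],[[0,0,0],[-30,0,45],1],[[0,0,0],[-30,0,63],1],[[0,0,0],[-30,0,63],1],[[0,0,0],[-30,0,63],1]])

```text
t: 45.8
tcp_pos: [433.1, 261.3, 266.5]
ee_rot: [-180.0, 0.0, 8.9]
ft_force: [0.9, -0.3, 0.2]
grip_width: -0.2
gripper_force: 0.0
```

Run:
```python
from h import *
st();P0=r.read_state()['tcp_pos'];R0=R.from_euler('xyz',[180,0,9],degrees=True)
for t in range(76,-8,-4):
    a=np.radians(t);P=k(100-185*np.cos(a)+11,0,86+185*np.sin(a));d=R0.inv().apply(P-P0);print(t,np.round(d,1).tolist(),np.round(P).tolist())
```

```text
45.8 [433.1 261.3 266.5] [-180.     0.     8.9] [ 0.9 -0.3  0.2] -0.2 0.0
76 [47.7, -0.9, 1.0] [480.0, 270.0, 266.0]
72 [60.1, -0.9, 4.6] [492.0, 272.0, 262.0]
68 [72.2, -0.9, 9.0] [504.0, 273.0, 258.0]
64 [84.0, -0.9, 14.2] [516.0, 275.0, 252.0]
60 [95.4, -0.9, 20.3] [527.0, 277.0, 246.0]
56 [106.4, -0.9, 27.1] [538.0, 279.0, 239.0]
52 [116.8, -0.9, 34.7] [548.0, 280.0, 232.0]
48 [126.7, -0.9, 43.0] [558.0, 282.0, 223.0]
44 [136.0, -0.9, 52.0] [567.0, 283.0, 215.0]
40 [144.7, -0.9, 61.6] [576.0, 285.0, 205.0]
36 [152.6, -0.9, 71.8] [584.0, 286.0, 195.0]
32 [159.8, -0.9, 82.5] [591.0, 287.0, 184.0]
28 [166.3, -0.9, 93.7] [597.0, 288.0, 173.0]
24 [171.9, -0.9, 105.3] [603.0, 289.0, 161.0]
20 [176.8, -0.9, 117.2] [608.0, 290.0, 149.0]
16 [180.8, -0.9, 129.5] [612.0, 290.0, 137.0]
12 [183.9, -0.9, 142.0] [615.0, 291.0, 124.0]
8 [186.1, -0.9, 154.8] [617.0, 291.0, 112.0]
4 [187.5, -0.9, 167.6] [618.0, 291.0, 99.0]
0 [187.9, -0.9, 180.5] [619.0, 292.0, 86.0]
-4 [187.5, -0.9, 193.4] [618.0, 291.0, 73.0]
```

carry_out(steps=[[[0,0,0],[20,-1,0],1],[[0,0,0],[34,-1,1],1],[[0,0,0],[42,-1,1],1],[[0,0,0],[48,-1,1],1],[[0,0,0],[54,-1,3],1],[[0,0,0],[60,-1,5],1],[[0,0,0],[66,-1,7],1],[[0,0,0],[72,-1,9],1],[[0,0,0],[78,-1,12],1],[[0,0,0],[84,-1,14],1],[[0,0,0],[90,-1,17],1],[[0,0,0],[95,-1,20],1]])

```text
t: 46.8
tcp_pos: [527.0, 278.1, 247.1]
ee_rot: [-179.9, -0.1, 9.0]
ft_force: [-0.3, -1.8, 2.1]
grip_width: -0.1
gripper_force: 1.0
```

carry_out(steps=[[[0,0,0],[6,0,3],1],[[0,0,0],[11,0,7],1],[[0,0,0],[16,0,11],1],[[0,0,0],[21,0,15],1],[[0,0,0],[26,0,19],1],[[0,0,0],[31,0,23],1],[[0,0,0],[36,0,27],1],[[0,0,0],[41,0,32],1],[[0,0,0],[46,0,37],1],[[0,0,0],[49,0,41],1]])

```text
t: 47.63
tcp_pos: [575.4, 285.8, 205.9]
ee_rot: [-179.9, -0.1, 9.0]
ft_force: [0.6, 0.1, 1.0]
grip_width: -0.0
gripper_force: 0.5
```

Run:
```python
from h import *
st();s=cam('scene','ld.png')
for t in(78,60,50,42,36): 
    a=np.radians(t);print(t,[np.round(proj(s,k(100-200*np.cos(a),y,80+200*np.sin(a)))).tolist() for y in(100,0,-100)])
```

```text
47.63 [575.4 285.8 205.9] [-1.799e+02 -1.000e-01  9.000e+00] [0.6 0.1 1. ] -0.0 0.5
78 [[371.0, 190.0], [416.0, 202.0], [464.0, 215.0]]
60 [[362.0, 213.0], [408.0, 226.0], [457.0, 241.0]]
50 [[357.0, 228.0], [403.0, 242.0], [453.0, 257.0]]
42 [[353.0, 240.0], [399.0, 254.0], [449.0, 270.0]]
36 [[350.0, 249.0], [396.0, 264.0], [446.0, 280.0]]
```

carry_out(steps=[[[0,0,0],[4,0,5],1],[[0,0,0],[8,0,10],1],[[0,0,0],[12,0,16],1],[[0,0,0],[15,0,21],1],[[0,0,0],[19,0,27],1],[[0,0,0],[22,0,32],1],[[0,0,0],[25,0,38],1],[[0,0,0],[27,0,44],1],[[0,0,0],[30,0,50],1],[[0,0,0],[32,0,56],1],[[0,0,0],[34,0,62],1],[[0,0,0],[36,0,68],1]])

```text
t: 48.68
tcp_pos: [610.7, 291.5, 138.1]
ee_rot: [-179.9, -0.1, 9.0]
ft_force: [0.4, 0.2, 1.2]
grip_width: 0.4
gripper_force: 0.4
```

carry_out(steps=[[[0,0,0],[2,0,6],1],[[0,0,0],[3,0,12],1],[[0,0,0],[4,0,18],1],[[0,0,0],[5,0,25],1],[[0,0,0],[6,0,31],1],[[0,0,0],[7,0,37],1],[[0,0,0],[7,0,42],1],[[0,0,0],[7,0,45],1],[[0,0,0],[7,0,45],1]])

```text
t: 49.43
tcp_pos: [617.1, 292.5, 92.8]
ee_rot: [-179.9, -0.0, 9.0]
ft_force: [-0.8, -0.4, -0.2]
grip_width: -0.2
gripper_force: 0.0
```

carry_out(steps=[[[0,0,0],[0,0,2],1],[[0,0,0],[0,0,4],1],[[0,0,0],[0,0,4],1]])

```text
t: 49.68
tcp_pos: [617.4, 292.6, 89.5]
ee_rot: [-179.9, -0.1, 9.0]
ft_force: [0.1, -0.3, 0.3]
grip_width: 0.2
gripper_force: 0.0
```

carry_out(steps=[[[0,0,0],[0,0,1],1],[[0,0,0],[0,0,2],1],[[0,0,0],[0,0,3],1],[[0,0,0],[0,0,3],1],[[0,0,0],[0,0,3],1]])

```text
t: 50.1
tcp_pos: [617.5, 292.6, 86.7]
ee_rot: [-179.9, -0.1, 9.0]
ft_force: [0.1, 0.0, -0.0]
grip_width: 0.1
gripper_force: 0.0
```

carry_out(steps=[[[0,0,0],[0,0,1],1],[[0,0,0],[0,0,1],1]])

```text
t: 50.27
tcp_pos: [617.6, 292.7, 86.1]
ee_rot: [-179.9, -0.1, 9.0]
ft_force: [0.3, -1.3, 3.7]
grip_width: -0.1
gripper_force: 1.5
```

carry_out(steps=[[[0,0,0],[0,0,1],1],[[0,0,0],[0,0,1],1],[[0,0,0],[0,0,1],1],[[0,0,0],[0,0,1],1]])

```text
t: 50.6
tcp_pos: [617.6, 292.7, 86.0]
ee_rot: [-179.9, -0.2, 9.0]
ft_force: [-2.4, -1.9, 10.8]
grip_width: 0.3
gripper_force: 5.5
```

carry_out(steps=[[[0,0,0],[0,0,-20],1],[[0,0,0],[0,0,-60],1],[[0,0,0],[0,0,-100],1],[[0,0,0],[0,0,-140],1],[[0,0,0],[0,0,-180],1],[[0,0,0],[0,0,-200],1],[[0,0,0],[-30,0,-200],1],[[0,0,0],[-70,0,-200],1],[[0,0,0],[-100,0,-200],1],[[0,0,0],[-100,0,-200],1],[[0,0,0],[-100,0,-200],1],[[0,0,0],[-100,0,-200],1]])

```text
t: 51.6
tcp_pos: [518.9, 276.9, 284.9]
ee_rot: [-179.9, -0.2, 9.0]
ft_force: [0.5, -0.5, 0.3]
grip_width: -0.1
gripper_force: 0.0
```

Run:
```python
from h import *
st();s=cam('scene','fin.png')
cv2.imwrite('pics/finb.png',cv2.resize(s['image'][:,:,::-1],(800,600)))
```

```text
51.6 [518.9 276.9 284.9] [-179.9   -0.2    9. ] [ 0.5 -0.5  0.3] -0.1 0.0
```

View pics/finb.png

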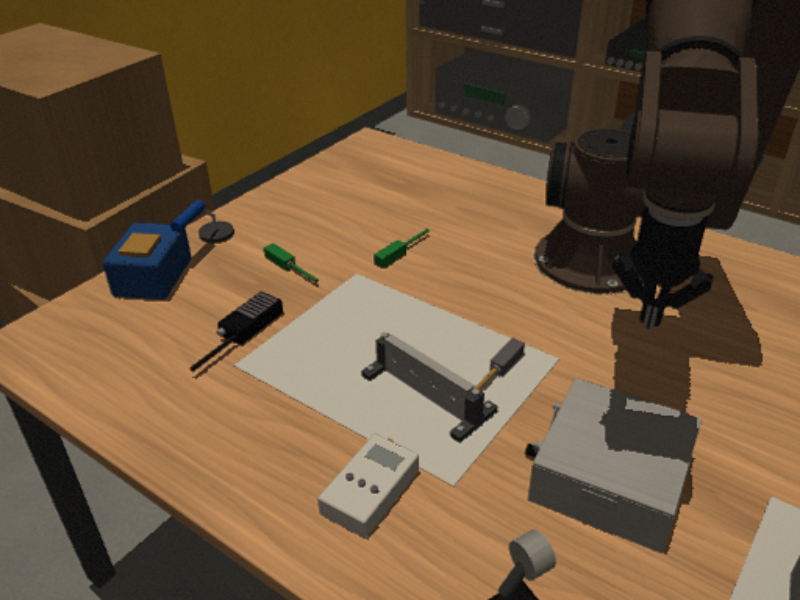

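The final view shows the lid shut, bores empty, radio and tester untouched. The drift has shifted to (508,357); I'll check it is fully on the mat.

Run:
```python
from h import *
s=cam('scene');d=cam('side');w=cam('wrist');q=1.5625
for p in((513,339),(525,345),(505,373),(491,363)): P=onz(s,p[0]/q,p[1]/q,30);print(P.round(),'local',[round((P-BC)@BX),round((P-BC)@BY)])
for p in((525,355),(507,376)): print('base',onz(s,p[0]/q,p[1]/q,2).round())
for n,c in(('side',d),('wrist',w)):
    g=cv2.cvtColor(c['image'],cv2.COLOR_RGB2HSV);m=cv2.inRange(g,(12,120,60),(25,255,255))
    for P in((460,20,16),(500,10,16)):print(n,np.round(proj(c,P)))
```

```text
[371.  12.  30.] local [-193, 42]
[373.  38.  30.] local [-194, 69]
[460.  45.  30.] local [-109, 88]
[451.  12.  30.] local [-113, 54]
base [368.  38.   2.]
base [437.  39.   2.]
side [264. 269.]
side [253. 263.]
wrist [408. 219.]
wrist [420. 197.]
```

```bash
python3 -c "
from h import *
print(workorder.job_done())"
```

```text
the job is handed in; nothing more can be done
None
```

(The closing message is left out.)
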